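# Load wire reels on the reel stand axle

## Robot

A 6-joint arm with a two-finger parallel gripper is mounted at the origin on a cart in front of the work surface, level with it; the furniture and walls round the work are solid. World frame = base frame: x ahead of the robot, y to its left, z up, the work surface at z = 0. Lengths are in mm, angles in degrees, forces in N, time in s.
With the tool pointing down it reaches from about 350 to 850 mm from the base axis. Payload 8.1 kg.
Tool frame: the origin (TCP) lies midway between the tips of the shut fingers; the grasp point (between the pads) lies 19 mm behind it; x points along the fingers, z is the direction in which the jaws open and shut, and the axes are right-handed (so a half turn about x gives the same grasp; the last joint's range is limited). The gripper opens to 85 mm and grips with 20 to 120 N. Pads are 22 mm wide; open, the fingers measure 114 mm over their backs; the gripper's body (76 mm by 85 mm) begins 54 mm behind the grasp point. The pads swing forward as they close: fully open they stand 13 mm farther back than shut.
Start: joints at [67.701, 7.471, 85.268, -0, 87.261, -4.893], TCP at [179.467, 572.535, 231.292] pointing down, gripper open.
Joint ranges: [-169.43, 169.43], [-51.17, 129.36], [1.28, 143.12], [-76.62, 256.62], [0, 156.53], [-152.29, 152.29]. Speed limits (degrees/s): [136.94, 136.94, 159.86, 180, 180, 180].

## Interface

Orientations are given as [roll, pitch, yaw] about the fixed x, y, z axes, in that order (R = Rz(yaw) Ry(pitch) Rx(roll)).
In Python, from bench import r gives the robot as it stands. The module is installed in compiled form; this text tells all that it offers.
- The arm moves only by the tool servo_tool, never from a script. Its argument "commands" is a list that holds one entry, the list of rows, each a list of 7 numbers: the closure in counts, from 0 (fully open) to 255 (shut), then the shift along the tool's x, y, z in cm, then the turn, a rotation vector about the tool's x, y, z in degrees. A call has 1 to 8 rows; each row is the pose to reach, as a shift and turn from the pose commanded when the call began, along the tool's axes at that moment; what a row does not reach only later rows make up. A row lasts 1/10 s, in which the tool goes at most 50 mm and 8.59 degrees, less where a joint would pass 70% of its speed; a pose out of reach is approached as far as the arm can. A call with a gripper value outside its range is refused whole. The fingers move at their own pace and stop on an object; "force" is the grip in N (left out, the last holds). Time passes only in rows, so rows that repeat a pose let the fingers close. It gives the time, the measured TCP pose, the force and the opening at its end, in the units of the state.
- r.sense(): the state, without advancing time (a new reading comes with each control period).
- r.snapshot(name): name is "scene" or "side" or "wrist"; returns (picture, depth): 384x512x3 uint8, red, green, blue; 384x512 float32, mm along the optical axis (not along the pixel's ray), 0 where there is no reading.
- r.calibration(name): a dict with "fx", "fy", "cx", "cy" (pixels), "pose" (4x4, takes a point from camera to world coordinates). Camera axes: x right, y down, z forward; pixel columns grow to the right and rows downward; lengths in mm; the calibration is good to about 2 mm. A picture is of the moment at which its call begins: read the wrist's pose just before it. calibration takes no time and is no camera call; for the wrist camera it gives the pose at the moment of the call.
- r.hand_in(): hands the job in, once; it reports no verdict.
The state is a dict: "time": time; "joint_pos": joint angles; "qd": joint speeds; "joint_efforts": joint torques, N m; "tool_pos": TCP position; "tcp_rot": TCP orientation; "ft_force": force on the tool from outside, world axes, zero at the start; "wrist_torque": the same for the moment, N m; "finger_gap": finger opening in mm.
Only numpy, scipy, OpenCV 4.12 (cv2) and the standard library are available. Lean on these libraries where they do the work, as an engineer would, in place of code of your own. Each camera call takes 0.05 s, during which the arm holds its last target.

## Task

First clear the work: take the pen that lies across the empty reel stand and put it in the pen tray, and stand the solder reel that blocks the way in on the left of the stand upright in the round dish behind the stand. Then set every copper wire reel that is on the bench side by side between the stand's two end plates, each sitting flat down between the rails with its bore in line with the holes in the plates. Only then slide the axle from the left through the first plate, all the reels and the far plate, fully home with its handle against the plate, and let go; leave the small tin where it is and never tip the solder reel over.

Things in the scene. Friction and masses are not known exactly. Their poses are not given: they have to be found in the camera images.
- stand: Reel stand, fixed: dark steel base 74 mm (its x) by 114 mm (its y), floor 14 mm above its underside, with two upright aluminium end plates 62 mm wide, 6 mm thick, 56 mm high (outer faces at y = +-57 mm, inner at +-51 mm). It stands on the 2 mm thick blue mat. Origin: centre of the underside; z up, y about to the robot's left (+y plate = left plate)
- stand_bore (a point): Midway between the plates on the line of their holes (along the stand's y), 36 mm above its underside. Two grey rails along y, 5 mm wide, tops 22 mm above the underside, leave a channel 50 mm wide (x = -25 to 25 mm) and 102 mm long below this point; it takes three reels. Axes of the stand
- stand_mouth (a point): Centre of the round hole in the left (+y) plate, on its outer face: here the axle enters, moving along the stand's -y. Both plates' holes are 16 mm in diameter, brass-rimmed, chamfered, at x = 0, 36 mm above the stand's underside. Axes of the stand
- reel_1_center (a point): Wire reel: two square black flanges 44 by 44 mm, copper winding between, 28 mm wide along its y, 0.12 kg, one of up to three alike. Round bore 24 mm in diameter along its y. It stands on a flat edge, bore level, and does not roll; firm for gripping across its x (44 mm) from above. This point: its centre, 22 mm above what it stands on; z up; None if absent
- reel_2_center (a point): Wire reel, alike to reel_1; this point: its centre, axes as there; None if absent
- reel_3_center (a point): Wire reel, alike to reel_1; this point: its centre, axes as there; None if absent
- axle_grip (a point): Axle: square dark steel handle 22 by 22 mm, 40 mm long, and a rod 12 mm in diameter, 128 mm long, running from it along the axle's -y to a tapered nose (last 9 mm, down to 6 mm wide). 0.15 kg, nearly all in the handle, so it lies on the handle with the rod level. This point: centre of the handle, 20 mm from its shoulder, 11 mm above what it lies on; y from nose to handle
- axle_tip (a point): End of the axle's nose, on its centre line, 148 mm from the handle's centre; axes of the axle
- tray: Pen tray, fixed: open grey box, outside 150 mm (its x) by 64 mm (its y), 22 mm high, walls and floor 4 mm thick. Origin: centre of its underside, on the mat
- pen_center (a point): White pen with a green end, 115 mm long (its x), 14 mm thick, 12 g, lying at first across the stand's two rails, its underside 22 mm above the stand's. This point: its centre, half-way up; z up
- tin: Small round tin, 41 mm in diameter and 18 mm high, a bystander behind the stand, to the right. Origin: centre of its underside
- solder_center (a point): Solder reel: round, silvery, 56 mm in diameter and 58 mm high, 0.45 kg, standing on end on the mat to the left of the stand, in the path of the axle; not one of the wire reels. This point: its centre, half-way up
- solder: The body of the solder reel: origin at the centre of its underside; z up
- dish: Round black dish, fixed on the bench behind the stand: 68 mm in diameter outside, 62 mm inside, rim 9 mm high, floor 3 mm thick. Origin: centre of its underside, on the bench
- reel_1: The body of the wire reel reel_1: origin under its centre, at the bottom edge; y along its bore; None if absent
- reel_2: The body of the wire reel reel_2: origin under its centre, at the bottom edge; y along its bore; None if absent
- reel_3: The body of the wire reel reel_3: origin under its centre, at the bottom edge; y along its bore; None if absent
- axle: The body of the axle: origin 11 mm below the centre line, where the handle's shoulder meets the rod; axes of the axle

How it is judged:
By the outcome, as a careful person would: the job done as asked, in the order asked, and still so for the second after the job is handed in, with the robot touching nothing.
Of reel_1, reel_2, reel_3 only 2 to 3 are there at a start; the rules pass over those that are not, and their reading is None.
At some moment in a run one of axle may be knocked a few centimetres aside while the robot is not near it.
It also fails if it takes over 200 s, if anything falls off the work surface, if the arm or the gripper's body presses on something with over 40 N, if the wrist force passes 120 N, or if a joint passes its speed limit or range.

## Working session

There is one attempt and no reset: what is moved stays moved. The work goes in short steps, Python scripts to look and compute and a tool call to move; the robot and the scene stay as the last step left them, time stands still between calls to the robot, and variables do not carry over. Pictures are saved under pics/ and viewed, and the job is handed in when it is done.

Besides the shell and the picture viewer there is one more tool, called after ">>>" as name(argument=value, ...) on one line, values as JSON. servo_tool: Moves the arm, as the interface text tells. Its arguments: {"type":"object","properties":{"commands":{"type":"array","items":{"type":"array","items":{"type":"array","items":{"type":"number"}}}},"force":{"type":"number"}},"required":["commands"]}

```bash
mkdir -p pics; cat > h.py <<'E'
from bench import r
import numpy as np, cv2
def snap(n,fn):
    c=r.calibration(n); p,d=r.snapshot(n)
    cv2.imwrite('pics/'+fn+'.png',cv2.cvtColor(p,cv2.COLOR_RGB2BGR)); np.savez('pics/'+fn+'.npz',p=p,d=d,**{k:c[k] for k in c}); return p,d,c
E
python3 - <<'E'
from h import *
for n in ["scene","side","wrist"]:
    p,d,c=snap(n,n+'0'); print(n,c['fx'],c['cx'],c['cy'],np.round(c['pose'],3).tolist())
s=r.sense(); print(s)
E
```

```text
scene 446.5594571809341 253.42335840764022 190.65486271558035 [[0.857, -0.359, 0.37, 51.905], [-0.515, -0.599, 0.612, -776.424], [0.001, -0.715, -0.699, 999.01], [0.0, 0.0, 0.0, 1.0]]
side 386.06236596420905 253.10175619057588 187.22890876596625 [[0.879, -0.3, 0.37, 201.748], [-0.476, -0.568, 0.672, -601.373], [0.008, -0.767, -0.642, 660.252], [0.0, 0.0, 0.0, 1.0]]
wrist 276.4628056860365 255.34545755608931 189.94122834080136 [[0.299, 0.915, 0.271, 110.415], [0.954, -0.287, -0.086, 594.404], [-0.001, 0.285, -0.959, 371.95], [0.0, 0.0, 0.0, 1.0]]
{'time': 0.15, 'joint_pos': array([ 6.76994721e+01,  7.50623620e+00,  8.53153570e+01, -3.79010205e-04,
        8.72629607e+01, -4.89328152e+00]), 'qd': array([-0.0374964 , -0.0258575 , -0.27232569,  0.03792277,  0.00516148,
        0.06396494]), 'joint_efforts': array([ 8.88245449e-04, -5.70059502e+01, -5.01158631e+01, -4.38045402e-05,
        9.60478268e-03,  1.63911329e-05]), 'tool_pos': array([179.31455803, 572.12316207, 230.47035692]), 'tcp_rot': array([ 175.36323194,   89.91544522, -112.04399601]), 'ft_force': array([-0.74222609, -0.16885196,  0.06484569]), 'wrist_torque': array([ 0.01737617, -0.01322932, -0.01184293]), 'finger_gap': 85.29664219570753}
```

View pics/scene0.png

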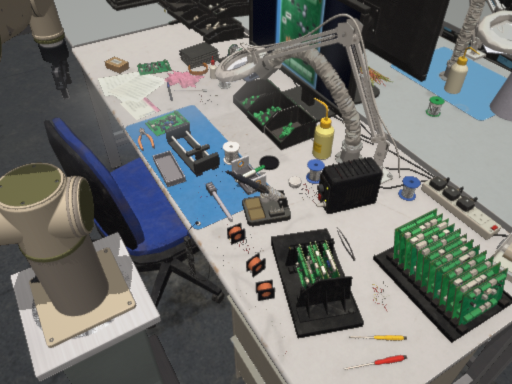

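View pics/side0.png

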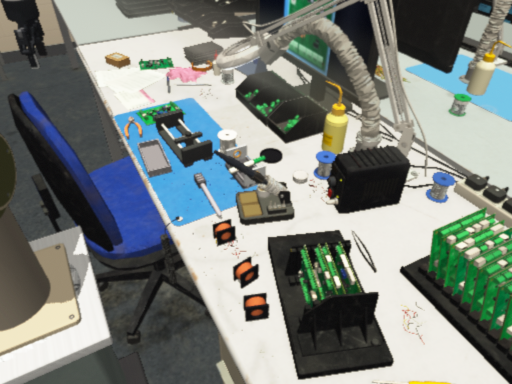

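View pics/wrist0.png

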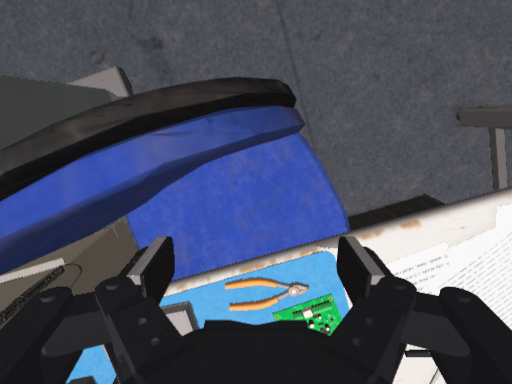

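```bash
python3 - <<'E'
import cv2
a=cv2.imread('pics/side0.png')[70:350,90:330]; cv2.imwrite('pics/z1.png',cv2.resize(a[:140],None,fx=3.3,fy=3.3,interpolation=cv2.INTER_CUBIC)); cv2.imwrite('pics/z2.png',cv2.resize(a[110:],None,fx=3.3,fy=3.3,interpolation=cv2.INTER_CUBIC))
E
```

```text
(no output)
```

View pics/z1.png

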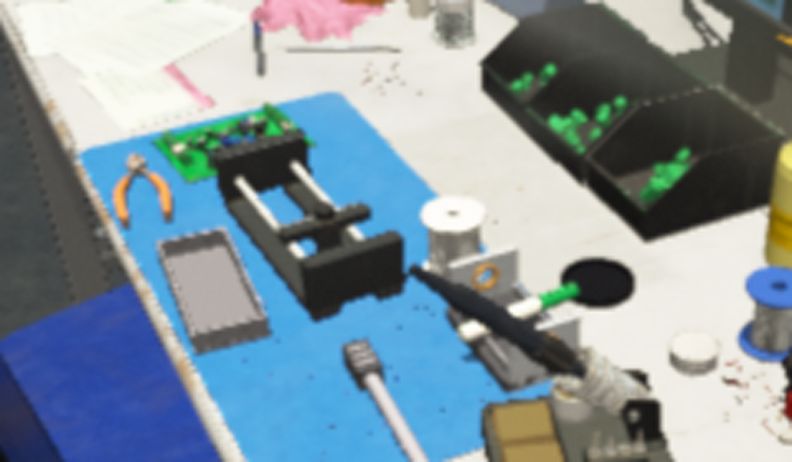

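View pics/z2.png

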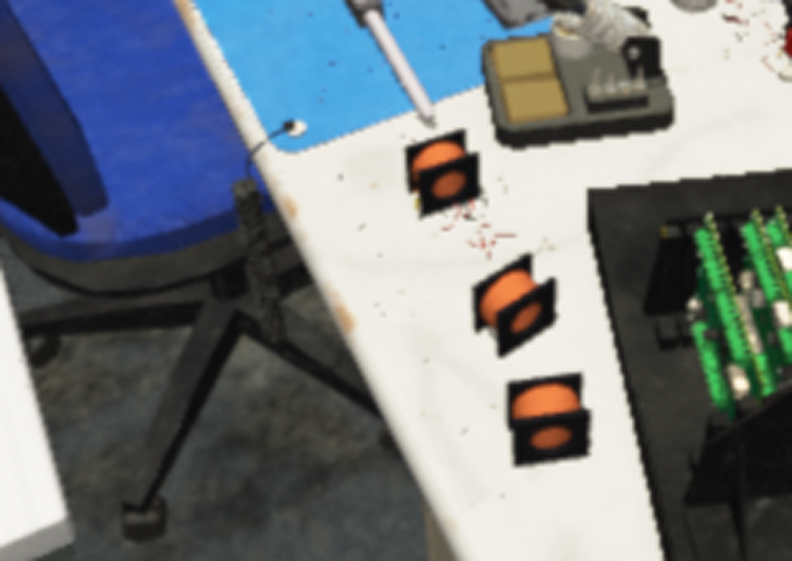

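```bash
cat >> h.py <<'E'
def cloud(fn):
    z=np.load('pics/'+fn+'.npz'); d=z['d'].astype(float); v,u=np.mgrid[0:384,0:512]
    P=np.stack([(u-z['cx'])/z['fx']*d,(v-z['cy'])/z['fy']*d,d],-1); T=z['pose']
    W=P@T[:3,:3].T+T[:3,3]; W[d==0]=np.nan; return W,z['p']
def ray(fn,u,v,h):
    z=np.load('pics/'+fn+'.npz');T=z['pose'];q=T[:3,:3]@np.array([(u-z['cx'])/z['fx'],(v-z['cy'])/z['fy'],1.]);return T[:3,3]+q*(h-T[2,3])/q[2]
E
python3 - <<'E'
from h import *
W,p=cloud('side0')
# pixels in full side: z1 (X,Y)->(90+X/3.3,70+Y/3.3)
for n,X,Y in [('soldertop',450,212),('platetop',470,265),('ring',485,275),('penwhite',480,328),('pengreen',558,295),('penwhite2',520,308),('iron tip',420,272),('iron mid',490,310),('iron handle',560,350),('dish',598,280),('tin',692,345),('tray',215,290),('axleh',360,358),('axlerod',400,410),('pcbholder',330,265),('base',500,360),('farplate',565,330),('ironstand',650,385),('sponge',520,430),('yellow tip',445,320)]:
    u=int(round(90+X/3.3));v=int(round(70+Y/3.3)); print(n,u,v,np.round(W[v,u],0),p[v,u])
for n,X,Y in [('r1',440,165),('r2',515,290),('r3',550,405)]:
    u=int(round(90+X/3.3));v=int(round(180+Y/3.3)); print(n,u,v,np.round(W[v,u],0),p[v,u])
# wider height map from both
for fn in['scene0','side0']:
    W,p=cloud(fn)
    m=(W[...,2]>-5)&(W[...,2]<300)&(W[...,0]<1100)&(W[...,0]>200)&(abs(W[...,1])<600)
    img=np.zeros((600,800,3),np.uint8); hm=np.full((600,800),-1.)
    # x 250..1000 -> col, y -400..  top view: 1px = 1mm; col=400-y , row=600-(x-250)
    P=W[m];C=p[m][:,::-1]; o=np.argsort(P[:,2]);P=P[o];C=C[o]
    col=(400-P[:,1]).round().astype(int); row=(820-P[:,0]).round().astype(int); k=(col>=1)&(col<799)&(row>=1)&(row<599)
    for c,q,rr in zip(col[k],row[k],C[k]): img[q-1:q+2,c-1:c+2]=rr
    cv2.imwrite('pics/top_'+fn+'.png',img)
E
```

```text
soldertop 226 134 [593. 277.  58.] [186 181 168]
platetop 232 150 [574. 198.  56.] [146 145 140]
ring 237 153 [614. 249.   2.] [108 158 191]
penwhite 235 169 [554. 139.  37.] [247 244 234]
pengreen 259 159 [632. 149.  37.] [ 36 191  85]
penwhite2 248 163 [596. 145.  39.] [252 252 247]
iron tip 217 152 [463.  35. 185.] [45 46 50]
iron mid 238 164 [504.  19. 149.] [42 45 50]
iron handle 260 176 [552.   2. 110.] [48 45 41]
dish 271 155 [697. 192.   3.] [32 31 33]
tin 300 175 [707.  56.  19.] [244 240 231]
tray 155 158 [391. 334.   4.] [182 174 170]
axleh 199 178 [459. 163.  25.] [142 137 135]
axlerod 211 194 [470. 113.   4.] [108 174 222]
pcbholder 190 150 [470. 244.  61.] [36 36 34]
base 242 179 [558. 108.  24.] [126 122 118]
farplate 261 170 [606.  91.  48.] [137 136 131]
ironstand 287 187 [630.   2.  46.] [186 182 172]
sponge 248 200 [534.  28.  22.] [170 146  85]
yellow tip 225 167 [552. 202.   2.] [ 73 141 191]
r1 223 230 [428. -54.  44.] [46 30 28]
r2 246 268 [ 427. -167.   39.] [243 139  75]
r3 257 303 [ 407. -248.   41.] [241 136  74]
```

View pics/top_side0.png

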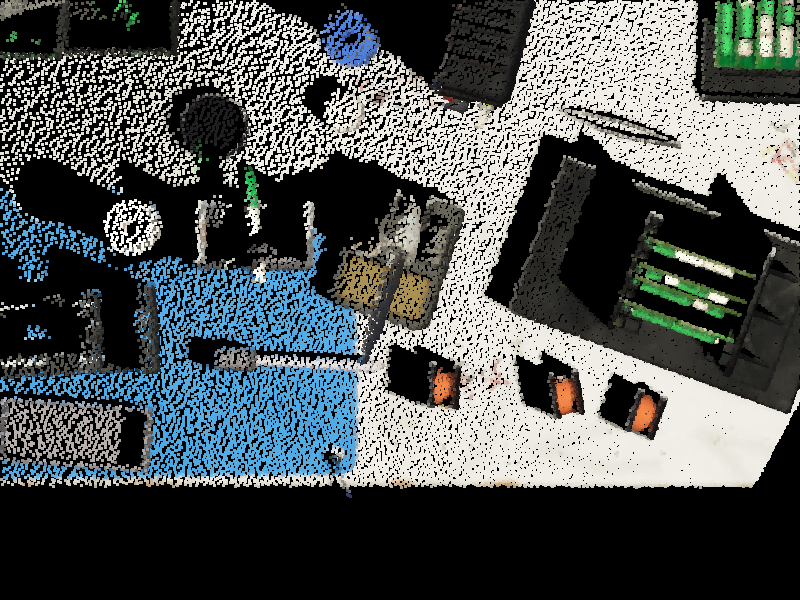

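View pics/top_scene0.png

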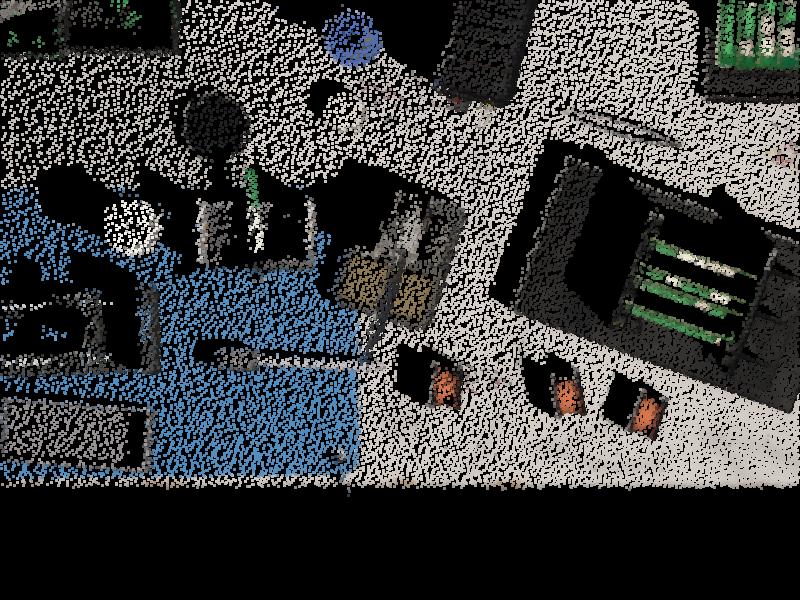

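```bash
cat >> h.py <<'E'
from scipy.spatial.transform import Rotation as Ro
def Rt(yaw):
    a=np.radians(yaw); x=np.array([0,0,-1.]); z=np.array([np.cos(a),np.sin(a),0]); return np.stack([x,np.cross(z,x),z],1)
def plan(x,y,z,yaw):
    s=r.sense(); R0=Ro.from_euler('xyz',s['tcp_rot'],degrees=True); p0=s['tool_pos']
    d=R0.inv().apply(np.array([x,y,z])-p0)/10; rv=(R0.inv()*Ro.from_matrix(Rt(yaw))).as_rotvec(degrees=True)
    print('shift cm',np.round(d,2),'turn',np.round(rv,1),'rows>=',np.ceil(max(np.linalg.norm(d)/5,np.linalg.norm(rv)/8.59)))
def st():
    s=r.sense(); R0=Ro.from_euler('xyz',s['tcp_rot'],degrees=True).as_matrix()
    print('t',round(s['time'],2),'pos',np.round(s['tool_pos'],1),'x',np.round(R0[:,0],3),'jawyaw',round(np.degrees(np.arctan2(R0[1,2],R0[0,2])),2),'F',np.round(s['ft_force'],1),'gap',round(s['finger_gap'],1),'j',np.round(s['joint_pos'],0))
E
python3 - <<'E'
from h import *
st(); plan(560,180,260,0)
E
```

```text
t 0.15 pos [179.3 572.1 230.5] x [-0.001 -0.001 -1.   ] jawyaw 72.59 F [-0.7 -0.2  0.1] gap 85.3 j [68.  8. 85. -0. 87. -5.]
shift cm [ -2.92 -48.06 -26.03] turn [72.6 -0.1  0. ] rows>= 11.0
```

>>> servo_tool(commands=[[[0, -2.9, -30, -15, 40, 0, 0], [0, -2.9, -30, -15, 40, 0, 0], [0, -2.9, -30, -15, 40, 0, 0], [0, -2.9, -30, -15, 40, 0, 0], [0, -2.9, -30, -15, 40, 0, 0], [0, -2.9, -40, -20, 55, 0, 0], [0, -2.9, -40, -20, 55, 0, 0], [0, -2.9, -40, -20, 55, 0, 0]]])

```text
time: 0.95
tool_pos: [467.6, 293.8, 258.4]
tcp_rot: [145.4, 90.0, 162.8]
ft_force: [0.3, 0.7, 0.6]
finger_gap: 85.5
```

```bash
python3 - <<'E'
from h import *
st(); plan(560,180,260,0)
E
```

```text
t 0.95 pos [467.6 293.8 258.4] x [-0.  0. -1.] jawyaw 17.36 F [0.3 0.7 0.6] gap 85.5 j [27. -1. 91.  0. 90.  9.]
shift cm [ -0.16 -13.62   5.42] turn [17.4 -0.  -0. ] rows>= 3.0
```

>>> servo_tool(commands=[[[0, -0.2, -13.6, 5.4, 17.4, 0, 0], [0, -0.2, -13.6, 5.4, 17.4, 0, 0], [0, -0.2, -13.6, 5.4, 17.4, 0, 0], [0, -0.2, -13.6, 5.4, 17.4, 0, 0], [0, -0.2, -13.6, 5.4, 17.4, 0, 0]]])

```text
time: 1.45
tool_pos: [559.5, 181.1, 259.8]
tcp_rot: [-180.0, 89.9, -179.9]
ft_force: [-0.4, 1.3, -0.5]
finger_gap: 85.5
```

```bash
python3 - <<'E'
from h import *
st(); p,d,c=snap('wrist','w1'); print(np.round(c['pose'],3).tolist())
cv2.imwrite('pics/w1b.png',cv2.resize(cv2.imread('pics/w1.png'),None,fx=1.55,fy=1.55,interpolation=cv2.INTER_CUBIC))
E
```

```text
t 1.45 pos [559.5 181.1 259.8] x [-0.001 -0.    -1.   ] jawyaw 0.06 F [-0.4  1.3 -0.5] gap 85.5 j [13.  5. 85.  0. 90. 13.]
[[1.0, 0.001, 0.001, 559.371], [0.001, -0.959, -0.283, 253.661], [0.001, 0.283, -0.959, 401.428], [0.0, 0.0, 0.0, 1.0]]
```

View pics/w1b.png

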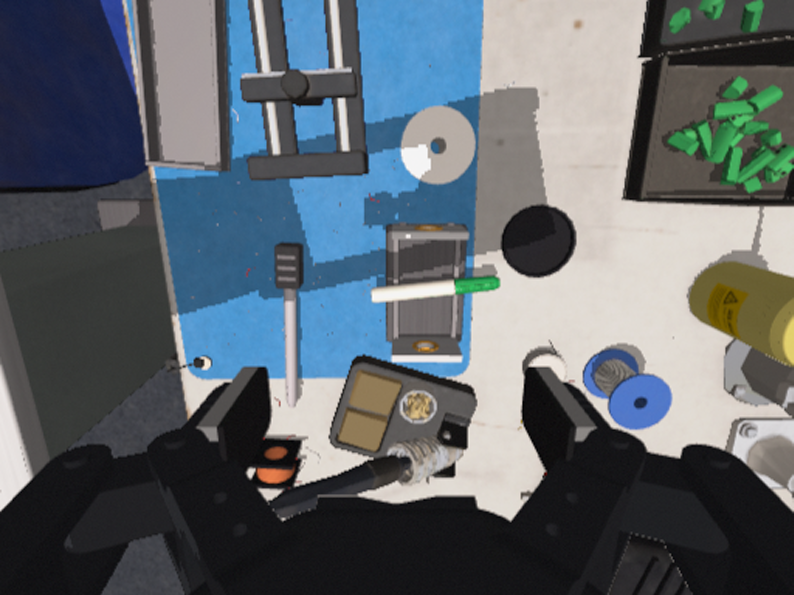

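```bash
python3 - <<'E'
from h import *
W,p=cloud('w1'); X,Y,Z=W[...,0],W[...,1],W[...,2]
def box(n,m):
    P=W[m]; print(n,len(P),'z',np.round(np.nanmedian(P[:,2]),1)); 
    rc=cv2.minAreaRect(P[:,:2].astype(np.float32)); print('  rect',np.round(rc[0],1),np.round(rc[1],1),round(rc[2],2)); return P
reg=lambda x0,x1,y0,y1,z0,z1:(X>x0)&(X<x1)&(Y>y0)&(Y<y1)&(Z>z0)&(Z<z1)
box('mat',reg(500,540,150,250,-10,10))
L=box('Lplate',reg(535,640,180,215,50,64)); R=box('Rplate',reg(535,640,75,105,50,64)); box('stand',reg(535,640,75,215,44,64))
box('base',reg(530,640,80,210,9,19))
S=box('solder',reg(540,660,240,320,52,64)); print(cv2.minEnclosingCircle(S[:,:2].astype(np.float32)))
hsv=cv2.cvtColor(p,cv2.COLOR_RGB2HSV)
pen=reg(520,660,110,180,30,48)&((hsv[...,2]>200)|((hsv[...,1]>100)&(abs(hsv[...,0].astype(int)-70)<20))); box('pen',pen)
box('penall',reg(520,660,120,170,33,48))
box('axleh',reg(420,500,140,190,15,32)); 
A=box('rod',reg(420,500,5,138,13,30)); print(np.polyfit(A[:,1],A[:,0],1))
dk=(p.max(-1)<70); D=box('dish',reg(640,760,140,250,-5,14)&dk); print(cv2.minEnclosingCircle(D[:,:2].astype(np.float32)))
D=box('dishrim',reg(640,760,140,250,6.5,14)); print(cv2.minEnclosingCircle(D[:,:2].astype(np.float32)))
box('trayrim',reg(330,450,240,420,18,32)); 
for fn in ['scene0','side0']:
    W2,_=cloud(fn); m=(W2[...,0]>330)&(W2[...,0]<455)&(W2[...,1]>240)&(W2[...,1]<450)&(W2[...,2]>15)&(W2[...,2]<30); rc=cv2.minAreaRect(W2[m][:,:2].astype(np.float32)); print(fn,rc,m.sum())
E
```

```text
mat 1875 z 0.7
  rect [520.  199.7] [39.9 98.2] 0.01
Lplate 267 z 56.7
  rect [587.3 202.9] [ 5.8 61.4] 89.94
Rplate 266 z 56.4
  rect [586.6  94.9] [ 6.5 60.3] 89.34
stand 669 z 56.3
  rect [587.  149.1] [115.1  61.4] 89.64
base 2467 z 14.8
  rect [587.1 150. ] [114.   73.5] 89.77
solder 1816 z 58.9
  rect [591.4 270.9] [55.2 54.3] 0.12
((591.3655395507812, 270.6759033203125), 28.004737854003906)
pen 681 z 36.0
  rect [594.2 150.3] [112.8  13.5] 6.94
penall 699 z 36.0
  rect [594.4 150.8] [114.5  13.1] 6.29
axleh 494 z 22.4
  rect [460.8 164.1] [47.8 22.3] 88.82
rod 523 z 16.5
  rect [460.7  67.1] [ 45.7 139.6] 16.12
[-1.18276994e-02  4.58873782e+02]
dish 1703 z 2.3
  rect [691.3 188.8] [65.6 65.7] 69.4
((691.0399169921875, 188.58087158203125), 33.5725212097168)
dishrim 295 z 7.8
  rect [692.1 189.2] [66.5 66.6] 27.11
((691.835205078125, 188.76353454589844), 34.00946807861328)
trayrim 1095 z 21.9
  rect [384. 317.] [126.4  65.3] 85.68
scene0 ((402.3622131347656, 345.8876953125), (207.70315551757812, 105.85700988769531), 89.59065246582031) 278
side0 ((402.675048828125, 346.5658874511719), (208.1222381591797, 105.44371032714844), 89.24236297607422) 342
```

```bash
python3 - <<'E'
from h import *
plan(590,150,110,96.5)
for fn in ['scene0','side0','w1']:
    W,p=cloud(fn); m=(W[...,0]>340)&(W[...,0]<430)&(W[...,1]>240)&(W[...,1]<420)&(W[...,2]>16)&(W[...,2]<28); P=W[m]
    print(fn,cv2.minAreaRect(P[:,:2].astype(np.float32)),len(P))
W,p=cloud('w1');m=(W[...,0]>445)&(W[...,0]<555)&(W[...,1]>215)&(W[...,2]>20);P=W[m];print('holder',np.nanmin(P,0),np.nanmax(P,0))
m=(W[...,2]>70)&(W[...,1]<200);P=W[m&(W[...,0]>430)&(W[...,0]<640)];print(np.round(P[::len(P)//15]))
E
```

```text
shift cm [14.99 -3.22  3.12] turn [-96.3  -0.   -0.1] rows>= 12.0
scene0 ((386.54376220703125, 324.2088928222656), (160.1998291015625, 65.28923034667969), 85.3522720336914) 193
side0 ((386.5680236816406, 325.2091979980469), (154.08753967285156, 64.34650421142578), 85.50103759765625) 244
w1 ((383.94549560546875, 317.49688720703125), (127.4407730102539, 65.271484375), 85.42515563964844) 1251
holder [446.31268031 245.98535802  20.00350397] [536.44739115 373.02944594  76.49858084]
[[511. 193. 276.]
 [603. 179. 286.]
 [517. 171. 290.]
 [627. 195. 327.]
 [501. 189. 323.]
 [605. 194. 332.]
 [585. 199. 341.]
 [489.  32. 164.]
 [616. 181. 325.]
 [497. 181. 328.]
 [552. 193. 342.]
 [537. 198. 349.]
 [495. 193. 346.]
 [567. 193. 348.]
 [566. 192. 349.]
 [618. 191. 351.]]
```

>>> servo_tool(commands=[[[135, 0, -3.2, 3.1, -60, 0, 0], [135, 0, -3.2, 3.1, -60, 0, 0], [135, 3, -3.2, 3.1, -60, 0, 0], [135, 5, -3.2, 3.1, -60, 0, 0], [135, 8, -3.2, 3.1, -60, 0, 0], [135, 11, -3.2, 3.1, -60, 0, 0], [135, 13, -3.2, 3.1, -60, 0, 0], [135, 14.9, -3.2, 3.1, -68, 0, 0]]])

```text
time: 2.3
tool_pos: [588.8, 152.1, 110.0]
tcp_rot: [109.2, 89.9, 177.9]
ft_force: [0.3, 0.2, 0.0]
finger_gap: 40.1
```

```bash
python3 - <<'E'
from h import *
st(); plan(590,150,80,96.5)
E
```

```text
t 2.3 pos [588.8 152.1 110. ] x [-0.001  0.    -1.   ] jawyaw 68.69 F [0.3 0.2 0. ] gap 40.1 j [ 10.  14.  91.   0.  75. -59.]
shift cm [ 3.   -0.19 -0.15] turn [-27.8  -0.   -0.1] rows>= 4.0
```

>>> servo_tool(commands=[[[135, 0, -0.2, -0.15, -27.8, 0, 0], [135, 1, -0.2, -0.15, -27.8, 0, 0], [135, 2, -0.2, -0.15, -27.8, 0, 0], [135, 3, -0.2, -0.15, -27.8, 0, 0], [135, 4, -0.2, -0.15, -27.8, 0, 0], [135, 5, -0.2, -0.15, -27.8, 0, 0], [135, 6, -0.2, -0.15, -27.8, 0, 0], [135, 6, -0.2, -0.15, -27.8, 0, 0]]])

```text
time: 3.1
tool_pos: [590.1, 148.3, 49.4]
tcp_rot: [92.9, 89.8, -171.1]
ft_force: [-0.1, -0.5, -0.7]
finger_gap: 40.5
```

```bash
python3 - <<'E'
from h import *
st(); plan(590,150,20.5,96.5)
p,d,c=snap('wrist','w2')
E
```

```text
t 3.1 pos [590.1 148.3  49.4] x [-0.003 -0.    -1.   ] jawyaw 95.98 F [-0.1 -0.5 -0.7] gap 40.5 j [  9.  18.  93.   0.  69. -87.]
shift cm [ 2.89 -0.02  0.17] turn [-0.5 -0.  -0.2] rows>= 1.0
```

View pics/w2.png

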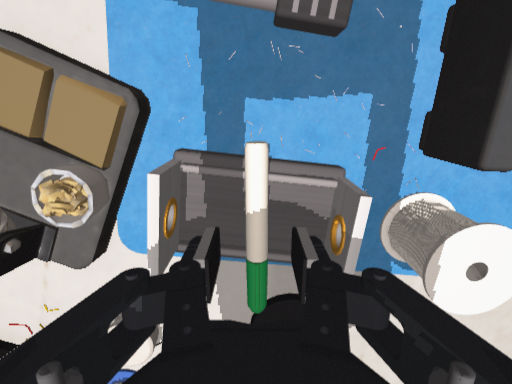

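>>> servo_tool(commands=[[[135, 1, 0, 0.1, 0, 0, 0], [135, 2, 0, 0.15, 0, 0, 0], [135, 2.8, 0, 0.15, 0, 0, 0], [200, 2.9, 0, 0.15, 0, 0, 0], [255, 2.9, 0, 0.15, 0, 0, 0], [255, 2.9, 0, 0.15, 0, 0, 0], [255, 2.9, 0, 0.15, 0, 0, 0], [255, 2.9, 0, 0.15, 0, 0, 0]]], force=25)

```text
time: 3.95
tool_pos: [591.8, 149.7, 23.0]
tcp_rot: [-87.8, 90.0, 8.2]
ft_force: [0.4, -0.8, -0.6]
finger_gap: 13.8
```

>>> servo_tool(commands=[[[255, -1, 0, 0, 0, 0, 0], [255, -3, 0, 0, 0, 0, 0], [255, -5, 0, 0, 0, 0, 0], [255, -8, 0, 0, 0, 0, 0], [255, -11, 0, 0, 0, 0, 0], [255, -11, 0, 0, 0, 0, 0]]])

```text
time: 4.55
tool_pos: [595.0, 150.3, 139.4]
tcp_rot: [-86.6, 89.4, 9.4]
ft_force: [1.5, -0.3, 0.3]
finger_gap: 13.7
```

```bash
python3 - <<'E'
from h import *
st(); plan(385,328.5,120,-4.6)
p,d,c=snap('wrist','w3')
E
```

```text
t 4.55 pos [595.  150.3 139.4] x [ 0.01   0.002 -1.   ] jawyaw 96.0 F [ 1.5 -0.3  0.3] gap 13.7 j [  9.  12.  90.  -0.  78. -87.]
shift cm [ 1.77 19.04 19.91] turn [100.6   0.5   0.4] rows>= 12.0
```

View pics/w3.png

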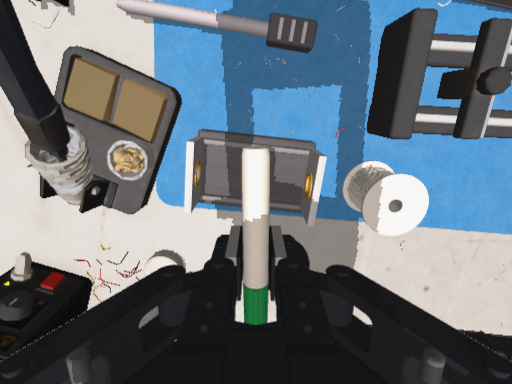

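>>> servo_tool(commands=[[[255, 0, 4, 4, 8, 0, 0], [255, 0, 7, 8, 16, 0, 0], [255, 0, 10, 11, 24, 0, 0], [255, 0, 13, 14, 32, 0, 0], [255, 0, 16, 17, 40, 0, 0], [255, 0, 19, 20, 48, 0, 0], [255, 0, 19, 20, 56, 0, 0], [255, 0, 19, 20, 64, 0, 0]]])

```text
time: 5.4
tool_pos: [379.7, 329.4, 131.7]
tcp_rot: [-178.1, 89.9, -146.2]
ft_force: [-0.2, 0.1, -0.3]
finger_gap: 13.7
```

```bash
python3 - <<'E'
from h import *
st(); plan(385,330.5,110,-4.6)
E
```

```text
t 5.4 pos [379.7 329.4 131.7] x [-0.001 -0.001 -1.   ] jawyaw 31.83 F [-0.2  0.1 -0.3] gap 13.7 j [ 35.  -4. 107.   0.  76.   3.]
shift cm [ 2.17 -0.18  0.51] turn [36.4 -0.1  0. ] rows>= 5.0
```

>>> servo_tool(commands=[[[255, 0, -0.2, 0.5, 8, 0, 0], [255, 0, -0.2, 0.5, 16, 0, 0], [255, 0, -0.2, 0.5, 24, 0, 0], [255, 0, -0.2, 0.5, 32, 0, 0], [255, 1, -0.2, 0.5, 36.4, 0, 0], [255, 3, -0.2, 0.5, 36.4, 0, 0], [255, 5, -0.2, 0.5, 36.4, 0, 0], [255, 7, -0.2, 0.5, 36.4, 0, 0]]])

```text
time: 6.2
tool_pos: [386.3, 329.3, 61.1]
tcp_rot: [-141.0, 89.9, -145.4]
ft_force: [-0.2, -0.1, -0.6]
finger_gap: 13.6
```

```bash
python3 - <<'E'
from h import *
st(); plan(385,330.5,9.5,-4.6)
p,d,c=snap('wrist','w4')
E
```

```text
t 6.2 pos [386.3 329.3  61.1] x [-0.001 -0.001 -1.   ] jawyaw -4.41 F [-0.2 -0.1 -0.6] gap 13.6 j [ 35.   2. 110.   0.  68.  39.]
shift cm [ 5.16  0.11 -0.13] turn [ 0.2 -0.   0. ] rows>= 2.0
```

View pics/w4.png

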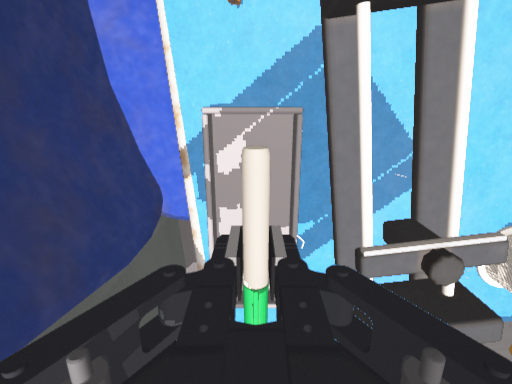

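>>> servo_tool(commands=[[[255, 2, 0.1, -0.1, 0, 0, 0], [255, 3.5, 0.1, -0.1, 0, 0, 0], [255, 4.5, 0.1, -0.1, 0, 0, 0], [255, 5.1, 0.1, -0.1, 0, 0, 0], [255, 5.1, 0.1, -0.1, 0, 0, 0], [195, 5.1, 0.1, -0.1, 0, 0, 0], [195, 5.1, 0.1, -0.1, 0, 0, 0], [195, 5.1, 0.1, -0.1, 0, 0, 0]]])

```text
time: 7.05
tool_pos: [386.5, 331.1, 12.3]
tcp_rot: [38.5, 89.9, 34.1]
ft_force: [-0.5, -1.0, 0.2]
finger_gap: 20.1
```

>>> servo_tool(commands=[[[195, -3, 0, 0, 0, 0, 0], [195, -6, 0, 0, 0, 0, 0], [195, -10, 0, 0, 0, 0, 0], [195, -14, 0, 0, 0, 0, 0]]])

```text
time: 7.45
tool_pos: [385.6, 330.5, 153.0]
tcp_rot: [-136.0, 90.0, -140.4]
ft_force: [1.0, -0.4, 0.2]
finger_gap: 19.8
```

```bash
python3 - <<'E'
from h import *
st(); plan(591.4,270.7,150,90)
p,d,c=snap('wrist','w5')
E
```

```text
t 7.45 pos [385.6 330.5 153. ] x [-0. -0. -1.] jawyaw -4.41 F [ 1.  -0.4  0.2] gap 19.8 j [ 35.  -4. 105.  -0.  79.  39.]
shift cm [ 0.3  -4.39 20.97] turn [-94.4  -0.   -0. ] rows>= 11.0
```

View pics/w5.png

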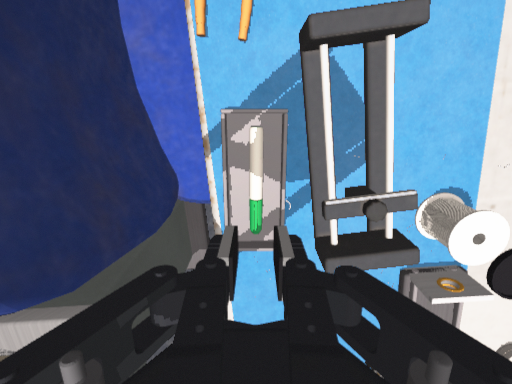

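>>> servo_tool(commands=[[[40, 0, -1, 4, -8, 0, 0], [40, 0, -2, 8, -16, 0, 0], [40, 0, -3, 12, -24, 0, 0], [40, 0, -4, 16, -32, 0, 0], [40, 0, -4.4, 20, -40, 0, 0], [40, 0, -4.4, 21, -48, 0, 0], [40, 0, -4.4, 21, -56, 0, 0], [40, 0, -4.4, 21, -64, 0, 0]]])

```text
time: 8.3
tool_pos: [592.6, 270.4, 151.2]
tcp_rot: [56.5, 90.0, 116.4]
ft_force: [-0.0, 0.3, 0.1]
finger_gap: 71.8
```

```bash
python3 - <<'E'
from h import *
st(); plan(591.4,270.7,90,90)
E
```

```text
t 8.3 pos [592.6 270.4 151.2] x [-0.  0. -1.] jawyaw 59.87 F [-0.   0.3  0.1] gap 71.8 j [ 20.  18.  82.   0.  80. -40.]
shift cm [ 6.12  0.12 -0.04] turn [-30.1   0.   -0. ] rows>= 4.0
```

>>> servo_tool(commands=[[[40, 0, 0.1, 0, -8, 0, 0], [40, 0, 0.1, 0, -16, 0, 0], [40, 1, 0.1, 0, -24, 0, 0], [40, 2, 0.1, 0, -30.1, 0, 0], [40, 3, 0.1, 0, -30.1, 0, 0], [40, 4, 0.1, 0, -30.1, 0, 0], [40, 5, 0.1, 0, -30.1, 0, 0], [40, 6, 0.1, 0, -30.1, 0, 0]]])

```text
time: 9.1
tool_pos: [591.1, 271.3, 90.6]
tcp_rot: [107.1, 90.0, -163.3]
ft_force: [0.2, 0.4, 0.4]
finger_gap: 72.2
```

```bash
python3 - <<'E'
from h import *
st(); plan(591.4,270.7,18,90)
p,d,c=snap('wrist','w6')
E
```

```text
t 9.1 pos [591.1 271.3  90.6] x [-0. -0. -1.] jawyaw 89.61 F [0.2 0.4 0.4] gap 72.2 j [ 20.  21.  85.   0.  74. -69.]
shift cm [ 7.26 -0.03 -0.06] turn [-0.4 -0.  -0. ] rows>= 2.0
```

View pics/w6.png

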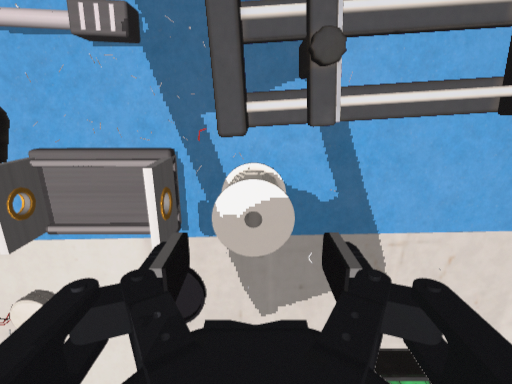

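>>> servo_tool(commands=[[[40, 2, 0, 0, 0, 0, 0], [40, 4, 0, 0, 0, 0, 0], [40, 6, 0, 0, 0, 0, 0], [40, 7.2, 0, 0, 0, 0, 0], [40, 7.2, 0, 0, 0, 0, 0], [80, 7.2, 0, 0, 0, 0, 0], [110, 7.2, 0, 0, 0, 0, 0], [110, 7.2, 0, 0, 0, 0, 0]]], force=50)

```text
time: 9.95
tool_pos: [592.0, 271.5, 20.7]
tcp_rot: [-71.2, 89.9, 18.5]
ft_force: [0.9, -0.5, 0.7]
finger_gap: 54.8
```

>>> servo_tool(commands=[[[130, 0, 0, 0, 0, 0, 0], [130, 0, 0, 0, 0, 0, 0], [130, -1, 0, 0, 0, 0, 0], [130, -3, 0, 0, 0, 0, 0], [130, -5, 0, 0, 0, 0, 0], [130, -7, 0, 0, 0, 0, 0], [130, -9, 0, 0, 0, 0, 0], [130, -9, 0, 0, 0, 0, 0]]])

```text
time: 10.75
tool_pos: [592.8, 272.1, 113.1]
tcp_rot: [-67.0, 89.7, 22.8]
ft_force: [1.3, 0.8, -4.1]
finger_gap: 54.8
```

```bash
python3 - <<'E'
from h import *
st(); plan(691.5,188.7,108,90)
p,d,c=snap('wrist','w7')
E
```

```text
t 10.75 pos [592.8 272.1 113.1] x [ 0.005  0.002 -1.   ] jawyaw 89.7 F [ 1.3  0.8 -4.1] gap 54.8 j [ 20.  20.  84.   0.  76. -70.]
shift cm [ 0.54 -9.91 -8.29] turn [-0.3  0.1  0.3] rows>= 3.0
```

View pics/w7.png

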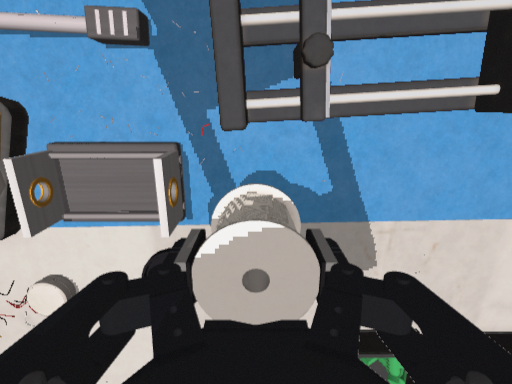

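```bash
python3 - <<'E'
from h import *
W,p=cloud('w7'); m=(W[...,2]>146)&(W[...,2]<156)&(abs(W[...,0]-592)<35)&(abs(W[...,1]-272)<35)&(p.min(-1)>90); P=W[m][:,:2].astype(np.float32); print(len(P),np.nanmedian(W[m][:,2]),cv2.minEnclosingCircle(P),P.min(0),P.max(0))
E
```

```text
10651 151.35798140208192 ((585.2561645507812, 272.8750305175781), 33.451377868652344) [563.10754 239.59784] [614.8151  306.15967]
```

>>> servo_tool(commands=[[[130, 0, -3, -2.5, 0, 0, 0], [130, 0, -5, -4, 0, 0, 0], [130, 0, -7, -6, 0, 0, 0], [130, 0, -9, -7.5, 0, 0, 0], [130, 0.5, -10, -8.3, 0, 0, 0], [130, 0.5, -10, -8.3, 0, 0, 0]]])

```text
time: 11.4
tool_pos: [690.1, 186.1, 101.4]
tcp_rot: [104.4, 89.8, -166.0]
ft_force: [-0.4, -0.2, -4.9]
finger_gap: 54.8
```

```bash
python3 - <<'E'
from h import *
st(); plan(692.5,188.7,60,90)
p,d,c=snap('wrist','w8');snap('side','s8');snap('scene','c8')
for fn in ['side0','scene0','w5']:
    W,p=cloud(fn); m=(abs(W[...,0]-691)<45)&(abs(W[...,1]-189)<45)&(W[...,2]<14)&(p.max(-1)<75); P=W[m]; print(fn,len(P),cv2.minEnclosingCircle(P[:,:2].astype(np.float32)),cv2.minAreaRect(P[:,:2].astype(np.float32)))
cv2.imwrite('pics/s8z.png',cv2.resize(cv2.imread('pics/s8.png')[80:230,170:370],None,fx=4,fy=4,interpolation=cv2.INTER_CUBIC))
E
```

```text
t 11.4 pos [690.1 186.1 101.4] x [-0.004 -0.001 -1.   ] jawyaw 89.58 F [-0.4 -0.2 -4.9] gap 54.8 j [ 11.  30.  72.  -0.  79. -79.]
shift cm [ 4.14 -0.25  0.27] turn [-0.4 -0.1 -0.2] rows>= 1.0
side0 223 ((691.7553100585938, 185.93472290039062), 34.92341613769531) ((692.9735107421875, 185.29620361328125), (67.79492950439453, 62.11427307128906), 45.602603912353516)
scene0 192 ((694.808837890625, 183.18765258789062), 35.98356628417969) ((693.0411987304688, 184.1788330078125), (70.58032989501953, 61.04825973510742), 58.22010040283203)
w5 910 ((681.677001953125, 188.89791870117188), 32.556888580322266) ((671.55419921875, 186.99740600585938), (29.22654151916504, 64.97249603271484), 10.633309364318848)
```

View pics/s8z.png

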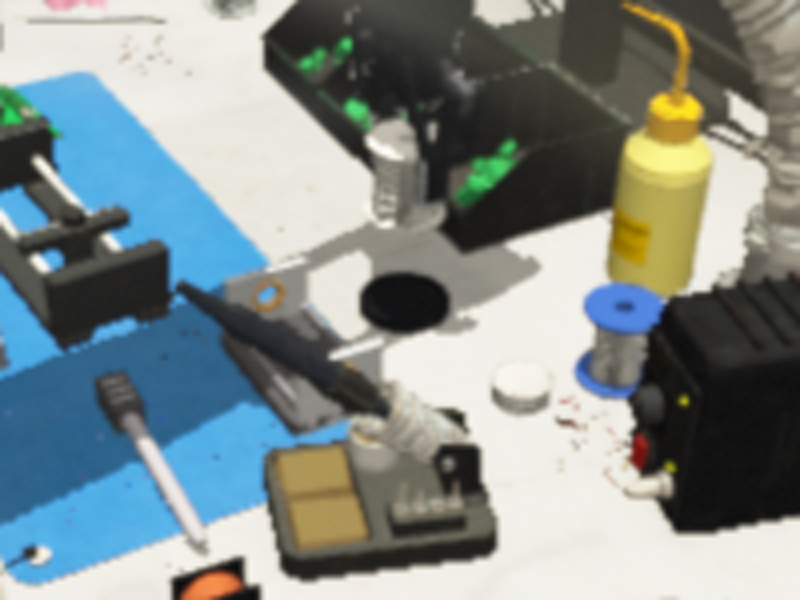

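View pics/w8.png

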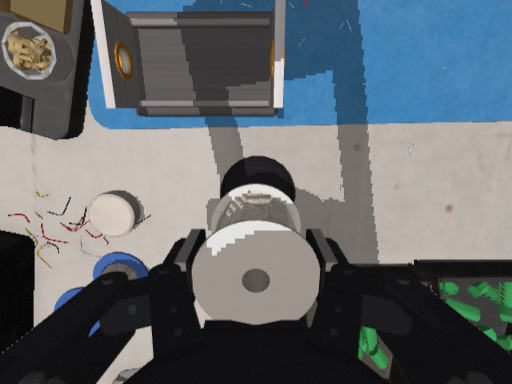

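```bash
python3 - <<'E'
from h import *
from scipy.optimize import least_squares
W,p=cloud('w8'); m=(W[...,2]<14)&(W[...,2]>-5)&(p.max(-1)<70)&(abs(W[...,1]-189)<45)&(W[...,0]>645)&(W[...,0]<692); P=W[m]
print(len(P),P.min(0),P.max(0))
# outer arc per-row
E=[]
for y in np.arange(160,219,2):
    q=P[abs(P[:,1]-y)<1.2]
    if len(q): E.append([q[:,0].min(),y])
E=np.array(E); s=least_squares(lambda c:np.hypot(E[:,0]-c[0],E[:,1]-c[1])-34,[691,189],loss='soft_l1'); print(s.x,np.round(s.fun,1))
E
```

```text
1768 [ 6.57505188e+02  1.55061830e+02 -5.70841641e-02] [691.98101742 221.13836155   9.64745692]
[691.35983884 188.26741633] [-0.1  0.1 -0.  -0.2  0.1  0.3  0.1 -0.1  0.  -0.1 -0.1  0.3 -0.  -0.2
 -0.1 -0.2 -0.1 -0.1  0.  -0.  -0.3  0.1  0.5 -0.   0.2  0.4  0.6 -0.5
 -0.5  0. ]
```

```bash
python3 - <<'E'
from h import *
from scipy.optimize import least_squares
for fn,t in [('w7',(592.8,272.1,113.1)),('w8',(690.1,186.1,101.4))]:
    W,p=cloud(fn); zt=t[2]-20.7+60; m=(abs(W[...,2]-zt)<6)&(abs(W[...,1]-t[1])<30)&(abs(W[...,0]-t[0])<35); P=W[m]
    E=[]
    for y in np.arange(t[1]-20,t[1]+20.1,2):
        q=P[abs(P[:,1]-y)<1]
        if len(q): E.append([q[:,0].min(),y])
    E=np.array(E); s=least_squares(lambda c:np.hypot(E[:,0]-c[0],E[:,1]-c[1])-28,[t[0],t[1]],loss='soft_l1'); print(s.x-t[:2],np.round(s.fun,1))
E
```

```text
[-1.66829601  0.7053656 ] [ 0.3  0.3  0.3  0.   0.  -0.1 -0.2 -0.2 -0.2 -0.2  0.  -0.2 -0.2 -0.
 -0.2 -0.1  0.2 -0.   0.3  0.3  0.2]
[-1.34742719  0.62443319] [ 0.1  0.5  0.2  0.1  0.1 -0.1 -0.2 -0.2 -0.3  0.   0.1 -0.2 -0.2 -0.2
 -0.1 -0.1 -0.1  0.2  0.2  0.2  0.3]
```

```bash
python3 - <<'E'
from h import *
plan(692.9,187.7,45,90)
E
```

```text
shift cm [ 5.81 -0.38 -0.08] turn [-0.3  0.  -0.1] rows>= 2.0
```

>>> servo_tool(commands=[[[130, 1, -0.4, -0.1, -0.3, 0, 0], [130, 2, -0.4, -0.1, -0.3, 0, 0], [130, 3, -0.4, -0.1, -0.3, 0, 0], [130, 4, -0.4, -0.1, -0.3, 0, 0], [130, 5, -0.4, -0.1, -0.3, 0, 0], [130, 5.8, -0.4, -0.1, -0.3, 0, 0], [130, 5.8, -0.4, -0.1, -0.3, 0, 0], [130, 5.8, -0.4, -0.1, -0.3, 0, 0]]])

```text
time: 12.35
tool_pos: [694.6, 186.6, 46.3]
tcp_rot: [106.2, 90.0, -163.8]
ft_force: [-0.0, 0.0, -4.0]
finger_gap: 55.0
```

```bash
python3 - <<'E'
from h import *
st(); plan(692.9,187.7,22,90)
E
```

```text
t 12.35 pos [694.6 186.6  46.3] x [-0. -0. -1.] jawyaw 89.99 F [-0.  0. -4.] gap 55.0 j [ 11.  34.  73.  -0.  74. -79.]
shift cm [2.43 0.16 0.11] turn [-0. -0. -0.] rows>= 1.0
```

>>> servo_tool(commands=[[[130, 0, 0.15, 0.1, 0, 0, 0], [130, 0, 0.15, 0.1, 0, 0, 0], [130, 0, 0.15, 0.1, 0, 0, 0], [130, 0, 0.15, 0.1, 0, 0, 0]]])

```text
time: 12.75
tool_pos: [693.4, 187.8, 46.9]
tcp_rot: [-79.7, 90.0, 10.3]
ft_force: [-0.1, -0.3, -4.6]
finger_gap: 55.2
```

```bash
python3 - <<'E'
from h import *
st(); plan(692.9,187.7,22,90)
E
```

```text
t 12.75 pos [693.4 187.8  46.9] x [ 0.001  0.    -1.   ] jawyaw 90.0 F [-0.1 -0.3 -4.6] gap 55.2 j [ 11.  33.  73.  -0.  74. -79.]
shift cm [ 2.49  0.05 -0.01] turn [-0.  0.  0.] rows>= 1.0
```

>>> servo_tool(commands=[[[130, 0.6, 0.05, 0, 0, 0, 0], [130, 1.2, 0.05, 0, 0, 0, 0], [130, 1.8, 0.05, 0, 0, 0, 0], [130, 2.3, 0.05, 0, 0, 0, 0], [130, 2.5, 0.05, 0, 0, 0, 0], [130, 2.5, 0.05, 0, 0, 0, 0], [130, 2.5, 0.05, 0, 0, 0, 0]]])

```text
time: 13.45
tool_pos: [692.5, 187.7, 21.9]
tcp_rot: [110.1, 90.0, -159.9]
ft_force: [-5.1, -1.5, 2.4]
finger_gap: 54.7
```

```bash
python3 - <<'E'
from h import *
st(); snap('wrist','w9')
E
```

```text
t 13.45 pos [692.5 187.7  21.9] x [-0. -0. -1.] jawyaw 89.99 F [-5.1 -1.5  2.4] gap 54.7 j [ 11.  35.  74.  -0.  71. -79.]
```

View pics/w9.png

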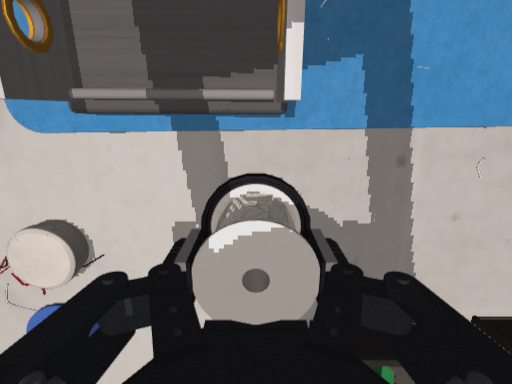

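>>> servo_tool(commands=[[[110, 0, 0, 0, 0, 0, 0], [70, 0, 0, 0, 0, 0, 0], [50, 0, 0, 0, 0, 0, 0], [50, 0, 0, 0, 0, 0, 0], [50, -2, 0, 0, 0, 0, 0], [50, -5, 0, 0, 0, 0, 0], [50, -9, 0, 0, 0, 0, 0], [50, -13, 0, 0, 0, 0, 0]]])

```text
time: 14.3
tool_pos: [692.3, 187.6, 152.3]
tcp_rot: [98.4, 90.0, -171.6]
ft_force: [1.5, 0.6, 0.6]
finger_gap: 68.7
```

```bash
python3 - <<'E'
from h import *
st(); snap('wrist','w10'); plan(500,100,300,0)
W,p=cloud('w10'); m=(W[...,2]>50)&(W[...,2]<66)&(abs(W[...,1]-189)<34)&(abs(W[...,0]-691)<34); P=W[m]; print(len(P),np.percentile(P[:,2],[5,50,95]),P[:,0].min(),np.percentile(P[:,1],[1,99]))
E
```

```text
t 14.3 pos [692.3 187.6 152.3] x [-0.001 -0.    -1.   ] jawyaw 89.99 F [1.5 0.6 0.6] gap 68.7 j [ 11.  28.  69.   0.  83. -79.]
shift cm [-14.    19.48  -8.82] turn [90.   0.6  0.4] rows>= 11.0
2930 [58.87504832 60.0075411  61.08543691] 663.383676828805 [162.42661333 214.63554244]
```

View pics/w10.png

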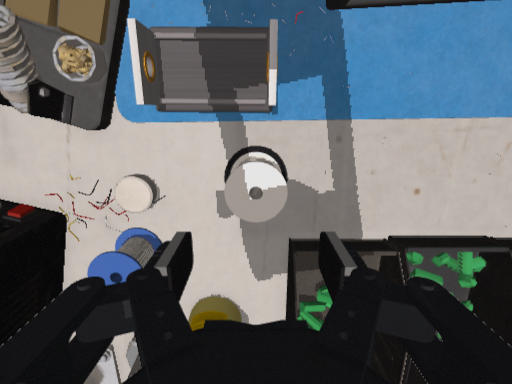

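>>> servo_tool(commands=[[[50, -5, 1, 0, 8, 0, 0], [50, -9, 4, -1, 16, 0, 0], [50, -13, 7, -3, 24, 0, 0], [50, -14, 11, -5, 32, 0, 0], [50, -14, 15, -7, 40, 0, 0], [50, -14, 19, -9, 48, 0, 0], [50, -14, 22, -13, 56, 0, 0], [50, -14, 25, -17, 64, 0, 0]]])

```text
time: 15.15
tool_pos: [441.4, 17.2, 291.7]
tcp_rot: [-34.6, 89.9, -8.8]
ft_force: [0.4, -0.8, 0.7]
finger_gap: 68.5
```

```bash
python3 - <<'E'
from h import *
st(); plan(420,-110,270,0)
E
```

```text
t 15.15 pos [441.4  17.2 291.7] x [ 0.002 -0.    -1.   ] jawyaw 25.77 F [ 0.4 -0.8  0.7] gap 68.5 j [ -4. -19. 104.  -0.  95. -30.]
shift cm [  2.17 -10.52  -7.46] turn [25.8  0.1  0. ] rows>= 3.0
```

>>> servo_tool(commands=[[[50, 0, -3, -2, 8, 0, 0], [50, 0, -6, -5, 16, 0, 0], [50, 1, -9, -7, 24, 0, 0], [50, 2.1, -10.5, -7.4, 25.8, 0, 0], [50, 2.1, -10.5, -7.4, 25.8, 0, 0], [50, 2.1, -10.5, -7.4, 25.8, 0, 0]]])

```text
time: 15.75
tool_pos: [422.1, -109.0, 270.6]
tcp_rot: [83.7, 90.0, 83.9]
ft_force: [-0.7, 0.1, 0.1]
finger_gap: 68.5
```

```bash
python3 - <<'E'
from h import *
st(); snap('wrist','w11')
W,p=cloud('w11'); X,Y,Z=W[...,0],W[...,1],W[...,2]
m=((Z>8)&(Z<60)&(X>330)&(X<480)&(Y>-320)&(Y<10)).astype(np.uint8)
n,l,s,_=cv2.connectedComponentsWithStats(m)
for i in range(1,n):
    if s[i,4]<150: continue
    P=W[l==i]; print(i,s[i],'zmed',np.round(np.median(P[:,2]),1),P.min(0).round(),P.max(0).round())
    Q=P[(P[:,2]>38)]; 
    if len(Q)>20:
        rc=cv2.minAreaRect(Q[:,:2].astype(np.float32)); print('  top',len(Q),np.round(rc[0],1),np.round(rc[1],1),round(rc[2],1))
E
```

```text
t 15.75 pos [ 422.1 -109.   270.6] x [ 0.  0. -1.] jawyaw 0.2 F [-0.7  0.1  0.1] gap 68.5 j [-21. -19. 106.   0.  93. -21.]
1 [247 101  36  24 676] zmed 39.2 [412. -56.  19.] [456. -27.  45.]
  top 425 [433.9 -41.5] [27.9 43.5] 86.6
2 [241 184  34  30 743] zmed 38.0 [ 402. -180.    8.] [ 449. -146.   45.]
  top 370 [ 425.8 -163.4] [43.9 28.7] 9.5
3 [ 260  209   34   85 1387] zmed 20.8 [ 431. -320.    8.] [ 480. -185.   36.]
4 [227 231  34  34 761] zmed 37.1 [ 380. -263.    8.] [ 431. -222.   45.]
  top 338 [ 405.3 -243.1] [29.1 44.2] 70.3
```

View pics/w11.png

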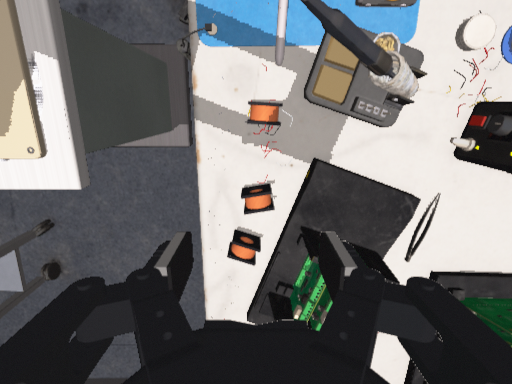

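```bash
python3 - <<'E'
from h import *
snap('side','s11');snap('scene','c11')
cv2.imwrite('pics/s11z.png',cv2.resize(cv2.imread('pics/s11.png')[100:340,120:440],None,fx=2.5,fy=2.5,interpolation=cv2.INTER_CUBIC))
cv2.imwrite('pics/c11z.png',cv2.resize(cv2.imread('pics/c11.png')[100:340,120:440],None,fx=2.5,fy=2.5,interpolation=cv2.INTER_CUBIC))
E
```

```text
(no output)
```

View pics/s11z.png

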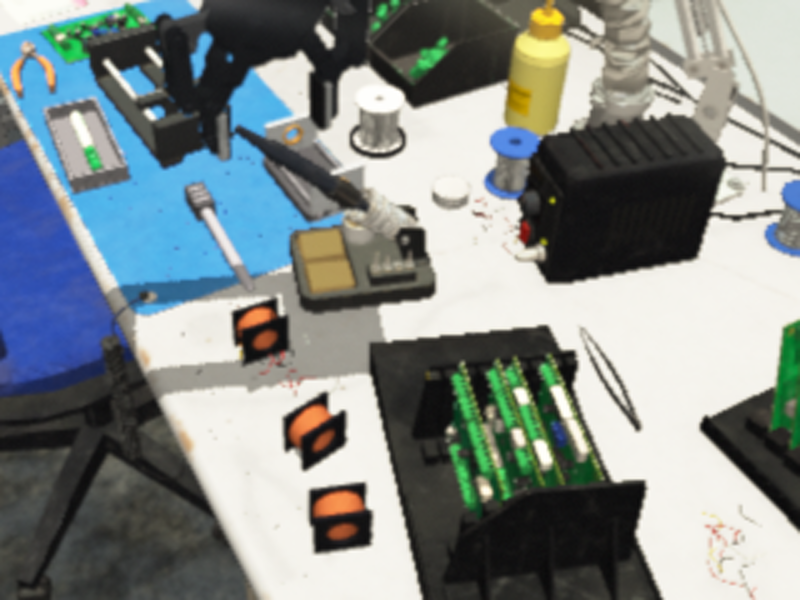

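View pics/c11z.png

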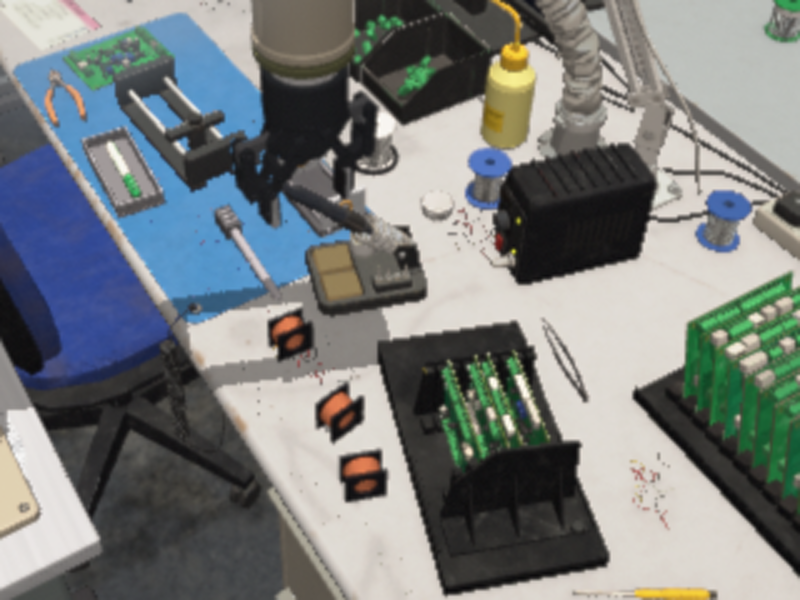

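```bash
python3 - <<'E'
from h import *
plan(433.9,-41.5,75,-3.4)
W,p=cloud('w11'); X,Y,Z=W[...,0],W[...,1],W[...,2]
for y in (-140,-160,-180,-200,-230,-245,-260,-275):
    m=(abs(Y-y)<3)&(X>(440 if y<-200 else 452))&(X<520)&(Z>4); print(y,np.round(X[m].min(),0) if m.any() else None, np.round(Z[m].max()) if m.any() else None)
E
```

```text
shift cm [19.62  6.67  1.15] turn [3.7 0.1 0. ] rows>= 5.0
-140 495.0 34.0
-160 488.0 31.0
-180 481.0 28.0
-200 474.0 26.0
-230 463.0 35.0
-245 457.0 117.0
-260 451.0 118.0
-275 447.0 118.0
```

```bash
python3 - <<'E'
from h import *
for fn in ('w11','side0','scene0'):
  W,p=cloud(fn); X,Y,Z=W[...,0],W[...,1],W[...,2]
  for y in (-170,-200,-230,-245,-260,-275,-290,-310):
    m=(abs(Y-y)<4)&(X>430)&(X<620)&(Z>60)&(Z<150); print(fn,y,np.round(X[m].min(),0) if m.any() else None, np.round(Z[m].max()) if m.any() else None)
E
```

```text
w11 -170 None None
w11 -200 None None
w11 -230 504.0 113.0
w11 -245 499.0 117.0
w11 -260 493.0 118.0
w11 -275 487.0 118.0
w11 -290 482.0 117.0
w11 -310 476.0 117.0
side0 -170 None None
side0 -200 None None
side0 -230 507.0 119.0
side0 -245 501.0 120.0
side0 -260 495.0 119.0
side0 -275 491.0 120.0
side0 -290 486.0 120.0
side0 -310 478.0 120.0
scene0 -170 None None
scene0 -200 None None
scene0 -230 505.0 116.0
scene0 -245 501.0 120.0
scene0 -260 495.0 120.0
scene0 -275 490.0 121.0
scene0 -290 486.0 121.0
scene0 -310 478.0 122.0
```

>>> servo_tool(commands=[[[75, 0, 3, 0.5, 3.7, 0, 0], [75, 3, 5, 1.1, 3.7, 0, 0], [75, 6, 6.7, 1.1, 3.7, 0, 0], [75, 10, 6.7, 1.1, 3.7, 0, 0], [75, 14, 6.7, 1.1, 3.7, 0, 0], [75, 18, 6.7, 1.1, 3.7, 0, 0], [75, 19.6, 6.7, 1.1, 3.7, 0, 0], [75, 19.6, 6.7, 1.1, 3.7, 0, 0]]])

```text
time: 16.7
tool_pos: [430.7, -40.6, 71.9]
tcp_rot: [170.4, 89.7, 167.0]
ft_force: [-0.2, -0.1, 0.0]
finger_gap: 60.5
```

```bash
python3 - <<'E'
from h import *
st(); plan(433.9,-41.5,11.5,-3.4); snap('wrist','w12')
E
```

```text
t 16.7 pos [430.7 -40.6  71.9] x [-0.005  0.001 -1.   ] jawyaw -3.39 F [-0.2 -0.1  0. ] gap 60.5 j [-12. -11. 120.   0.  71.  -9.]
shift cm [ 6.03 -0.07  0.36] turn [ 0.  -0.3 -0.1] rows>= 2.0
```

View pics/w12.png

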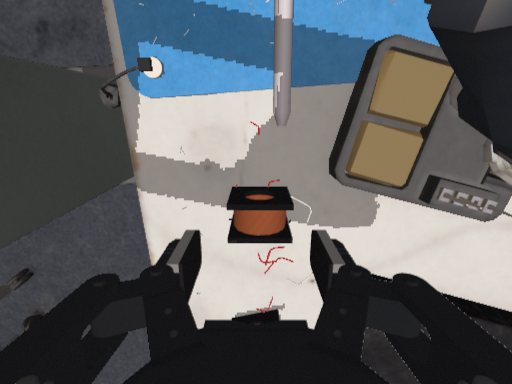

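>>> servo_tool(commands=[[[75, 2, -0.07, 0.3, 0, -0.3, 0], [75, 4, -0.07, 0.3, 0, -0.3, 0], [75, 5.5, -0.07, 0.3, 0, -0.3, 0], [75, 6, -0.07, 0.3, 0, -0.3, 0], [100, 6, -0.07, 0.3, 0, -0.3, 0], [160, 6, -0.07, 0.3, 0, -0.3, 0], [160, 6, -0.07, 0.3, 0, -0.3, 0], [160, 6, -0.07, 0.3, 0, -0.3, 0]]], force=50)

```text
time: 17.55
tool_pos: [437.3, -43.1, 16.2]
tcp_rot: [-2.4, 89.5, -5.9]
ft_force: [-2.0, -0.7, 8.3]
finger_gap: 43.4
```

```bash
python3 - <<'E'
from h import *
st(); 
E
```

```text
t 17.55 pos [437.3 -43.1  16.2] x [ 0.008 -0.001 -1.   ] jawyaw -3.5 F [-2.  -0.7  8.3] gap 43.4 j [-12.  -5. 122.   0.  63.  -9.]
```

>>> servo_tool(commands=[[[160, 0, 0, 0, 0, 0, 0], [160, 0, 0, 0, 0, 0, 0]]])

```text
time: 17.75
tool_pos: [437.4, -43.1, 16.2]
tcp_rot: [-2.1, 89.5, -5.6]
ft_force: [-2.2, 1.7, 7.3]
finger_gap: 43.1
```

```bash
python3 - <<'E'
from h import *
st(); snap('wrist','w13')
E
```

```text
t 17.75 pos [437.4 -43.1  16.2] x [ 0.008 -0.001 -1.   ] jawyaw -3.5 F [-2.2  1.7  7.3] gap 43.1 j [-12.  -5. 122.   0.  63.  -9.]
```

View pics/w13.png

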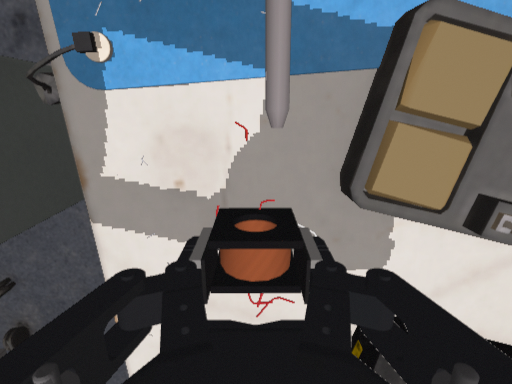

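```bash
cat >> h.py <<'E'
def reel(fn,t,top):
    W,p=cloud(fn); P=W[(abs(W[...,2]-top)<4)&(abs(W[...,0]-t[0])<17)&(abs(W[...,1]-t[1])<28)]
    print('reel top',len(P),'z',np.round(np.median(P[:,2]),1),'y',np.round(np.percentile(P[:,1],[0.5,99.5]),1),'dy',np.round(np.percentile(P[:,1],[0.5,99.5]).mean()-t[1],1))
E
python3 - <<'E'
from h import *
reel('w13',(437.4,-43.1),44)
W,p=cloud('w13');P=W[(abs(W[...,2]-44)<4)&(abs(W[...,0]-437)<17)]; print(np.round(np.percentile(P[:,1],range(0,101,10))))
st();
E
```

```text
reel top 1893 z 42.5 y [-57.1 -27.2] dy 0.9
[-58. -55. -53. -52. -51. -40. -32. -31. -29. -28. -27.]
t 17.8 pos [437.4 -43.1  16.2] x [ 0.008 -0.001 -1.   ] jawyaw -3.5 F [-0.8  0.6  6.4] gap 43.3 j [-12.  -5. 122.   0.  63.  -9.]
```

>>> servo_tool(commands=[[[160, -2, 0, 0, 0, 0, 0], [160, -6, 0, 0, 0, 0, 0], [160, -10, 0, 0, 0, 0, 0], [160, -14, 0, 0, 0, 0, 0], [160, -18, 0, 0, 0, 0, 0], [160, -21, 0, 0, 0, 0, 0], [160, -23, 0, 0, 0, 0, 0], [160, -23, 0, 0, 0, 0, 0]]])

```text
time: 18.6
tool_pos: [436.5, -43.2, 248.6]
tcp_rot: [-5.1, 89.3, -8.6]
ft_force: [0.3, 0.0, -0.3]
finger_gap: 42.9
```

```bash
python3 - <<'E'
from h import *
st(); plan(587,116,240,-0.3)
E
```

```text
t 18.6 pos [436.5 -43.2 248.6] x [ 0.012 -0.002 -1.   ] jawyaw -3.51 F [ 0.3  0.  -0.3] gap 42.9 j [-12. -19. 109.   0.  90.  -9.]
shift cm [ 1.01 16.82 14.03] turn [-3.2  0.7  0.1] rows>= 5.0
```

>>> servo_tool(commands=[[[160, 0.5, 3, 2.5, -1, 0.7, 0], [160, 1, 6, 5, -2, 0.7, 0], [160, 1, 9, 7.5, -3.2, 0.7, 0], [160, 1, 12, 10, -3.2, 0.7, 0], [160, 1, 15, 12.5, -3.2, 0.7, 0], [160, 1, 17, 14, -3.2, 0.7, 0], [160, 1, 17, 14, -3.2, 0.7, 0], [160, 1, 17, 14, -3.2, 0.7, 0]]])

```text
time: 19.4
tool_pos: [584.1, 118.5, 233.1]
tcp_rot: [-176.5, 89.4, -176.7]
ft_force: [-0.1, 0.2, -1.5]
finger_gap: 43.3
```

```bash
python3 - <<'E'
from h import *
st(); plan(587,117.5,90,-0.3); snap('wrist','w14')
E
```

```text
t 19.4 pos [584.1 118.5 233.1] x [-0.01  -0.001 -1.   ] jawyaw -0.25 F [-0.1  0.2 -1.5] gap 43.3 j [ 7.  7. 85.  0. 88.  7.]
shift cm [14.31 -0.09  0.44] turn [ 0.1 -0.6  0. ] rows>= 3.0
```

View pics/w14.png

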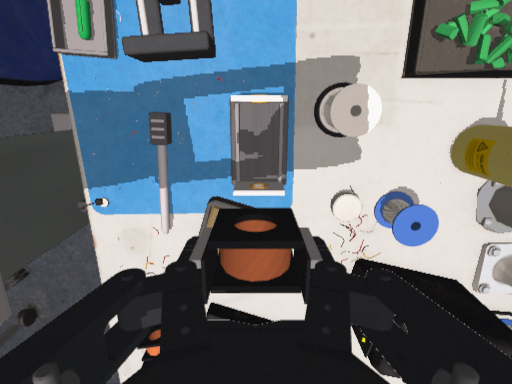

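>>> servo_tool(commands=[[[160, 3, 0, 0.3, 0, -0.4, 0], [160, 6, 0, 0.3, 0, -0.4, 0], [160, 9, 0, 0.3, 0, -0.4, 0], [160, 12, 0, 0.3, 0, -0.4, 0], [160, 14, 0, 0.3, 0, -0.4, 0], [160, 14, 0, 0.3, 0, -0.4, 0], [160, 14, 0, 0.3, 0, -0.4, 0], [160, 14, 0, 0.3, 0, -0.4, 0]]])

```text
time: 20.25
tool_pos: [588.0, 118.0, 97.2]
tcp_rot: [6.6, 89.8, 6.2]
ft_force: [1.2, 0.1, -0.9]
finger_gap: 43.4
```

```bash
python3 - <<'E'
from h import *
st(); plan(587,117.5,33,-0.3); snap('wrist','w15'); s=r.sense()['tool_pos']; reel('w15',s,s[2]+28)
W,p=cloud('w15'); X,Y,Z=W[...,0],W[...,1],W[...,2]
m=(X>535)&(X<640)&(Y>195)&(Y<215)&(Z>52)&(Z<62); print(cv2.minAreaRect(W[m][:,:2].astype(np.float32)))
m=(X>535)&(X<640)&(Y>140)&(Y<190)&(Z>20)&(Z<28); print(np.percentile(X[m],[1,50,99]))
E
```

```text
t 20.25 pos [588.  118.   97.2] x [ 0.003  0.    -1.   ] jawyaw -0.34 F [ 1.2  0.1 -0.9] gap 43.4 j [ 6. 13. 93. -0. 73.  7.]
shift cm [ 6.42 -0.05 -0.12] turn [-0.   0.2 -0. ] rows>= 2.0
reel top 1588 z 123.7 y [104.5 133.2] dy 0.7
((586.6443481445312, 202.14208984375), (6.019893646240234, 62.12797546386719), 89.7108154296875)
[556.6950611  561.62175376 616.43029621]
```

View pics/w15.png

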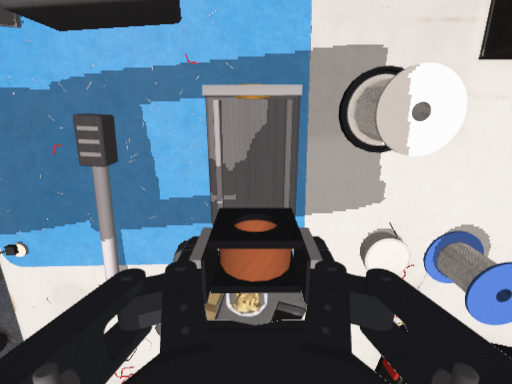

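>>> servo_tool(commands=[[[160, 1.5, -0.12, -0.13, 0, 0, 0], [160, 3, -0.12, -0.13, 0, 0, 0], [160, 4, -0.12, -0.13, 0, 0, 0], [160, 5, -0.12, -0.13, 0, 0, 0], [160, 5.8, -0.12, -0.13, 0, 0, 0], [160, 6.4, -0.12, -0.13, 0, 0, 0], [160, 6.4, -0.12, -0.13, 0, 0, 0], [160, 6.4, -0.12, -0.13, 0, 0, 0]]])

```text
time: 21.1
tool_pos: [585.4, 117.2, 32.1]
tcp_rot: [-172.7, 90.0, -173.0]
ft_force: [-6.8, -1.4, 10.0]
finger_gap: 43.1
```

```bash
python3 - <<'E'
from h import *
st(); snap('wrist','w16'); s=r.sense()['tool_pos']; reel('w16',s,60)
E
```

```text
t 21.1 pos [585.4 117.2  32.1] x [-0.001 -0.    -1.   ] jawyaw -0.3 F [-6.8 -1.4 10. ] gap 43.1 j [ 6. 17. 96. -0. 67.  7.]
reel top 2603 z 57.8 y [ 91.1 132.4] dy -5.4
```

View pics/w16.png

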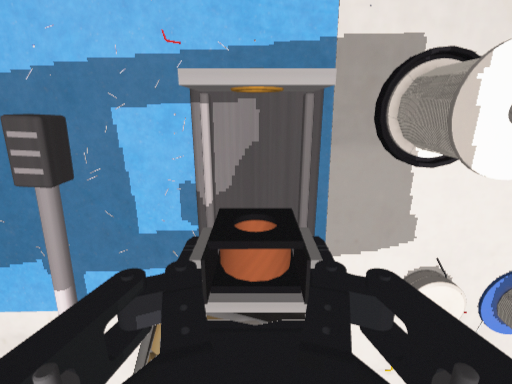

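>>> servo_tool(commands=[[[120, 0, 0, 0, 0, 0, 0], [85, 0, 0, 0, 0, 0, 0], [85, 0, 0, 0, 0, 0, 0], [85, -2, 0, 0, 0, 0, 0], [85, -6, 0, 0, 0, 0, 0], [85, -11, 0, 0, 0, 0, 0], [85, -16, 0, 0, 0, 0, 0], [85, -20, 0, 0, 0, 0, 0]]])

```text
time: 21.95
tool_pos: [586.2, 117.2, 234.6]
tcp_rot: [7.9, 89.8, 7.6]
ft_force: [1.0, 0.5, -0.3]
finger_gap: 56.8
```

```bash
python3 - <<'E'
from h import *
st(); snap('wrist','w17'); plan(425.8,-163.4,240,9.5)
W,p=cloud('w17'); m=(abs(W[...,2]-59)<4)&(abs(W[...,0]-586)<28)&(W[...,1]<140)&(W[...,1]>101); P=W[m]; print(cv2.minAreaRect(P[:,:2].astype(np.float32)),np.median(P[:,2]))
E
```

```text
t 21.95 pos [586.2 117.2 234.6] x [ 0.003  0.    -1.   ] jawyaw -0.31 F [ 1.   0.5 -0.3] gap 56.8 j [ 6.  7. 86.  0. 87.  7.]
shift cm [ 1.000e-02 -2.818e+01 -1.618e+01] turn [-9.8  0.7 -0. ] rows>= 7.0
((585.7791748046875, 118.5052261352539), (28.15447998046875, 43.35854721069336), 89.16358184814453) 58.06626309873144
```

View pics/w17.png

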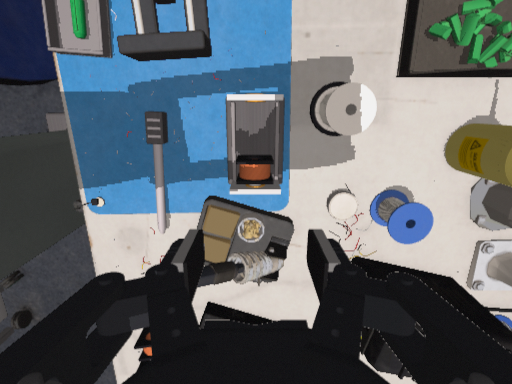

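>>> servo_tool(commands=[[[75, -1, -4, -2, 0, 0, 0], [75, -1, -8, -5, -2, 0, 0], [75, -1, -12, -7, -4, 0, 0], [75, -1, -16, -10, -6, 0, 0], [75, -1, -20, -12, -8, 0, 0], [75, -1, -24, -14, -9.8, 0, 0], [75, -1, -28.2, -16.2, -9.8, 0, 0], [75, 4, -28.2, -16.2, -9.8, 0, 0]]])

```text
time: 22.8
tool_pos: [424.1, -170.9, 197.6]
tcp_rot: [-45.5, 89.2, -36.3]
ft_force: [2.4, -0.6, 0.0]
finger_gap: 60.1
```

>>> servo_tool(commands=[[[75, 4, 0, 0, 0, 0, 0], [75, 8, 0, 0, 0, 0, 0], [75, 11, 0, 0, 0, 0, 0], [75, 11, 0, 0, 0, 0, 0], [75, 11, 0, 0, 0, 0, 0], [75, 11, 0, 0, 0, 0, 0], [75, 11, 0, 0, 0, 0, 0]]])

```text
time: 23.5
tool_pos: [423.7, -164.8, 83.5]
tcp_rot: [-37.0, 89.8, -27.5]
ft_force: [-0.7, -0.5, 0.6]
finger_gap: 60.4
```

```bash
cat >> h.py <<'E'
def top(fn,c,h=44,dz=6,rad=30):
    W,p=cloud(fn); m=(abs(W[...,2]-h)<dz)&(abs(W[...,0]-c[0])<rad)&(abs(W[...,1]-c[1])<rad); P=W[m]; print('rect',np.round(np.array(cv2.minAreaRect(P[:,:2].astype(np.float32))[0]),1),[np.round(v,1) for v in cv2.minAreaRect(P[:,:2].astype(np.float32))[1:]],len(P),round(np.median(P[:,2]),1))
E
python3 - <<'E'
from h import *
st(); snap('wrist','w18'); plan(425.8,-163.4,12,9.5); top('w18',(425.8,-163.4))
E
```

```text
t 23.5 pos [ 423.7 -164.8   83.5] x [ 0.004 -0.002 -1.   ] jawyaw 9.51 F [-0.7 -0.5  0.6] gap 60.4 j [-28.  -9. 117.   0.  71. -37.]
shift cm [7.12 0.11 0.23] turn [0.  0.2 0.1] rows>= 2.0
rect [ 425.2 -163.5] [array([44. , 28.9]), np.float64(9.9)] 1516 41.3
```

View pics/w18.png

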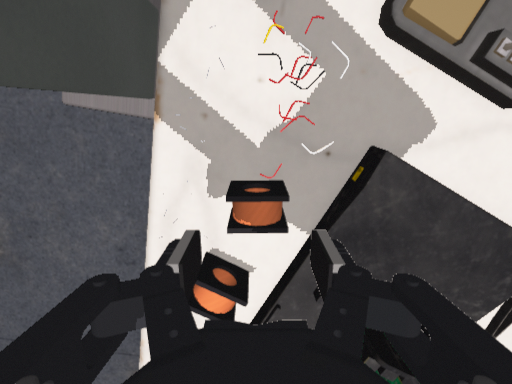

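>>> servo_tool(commands=[[[75, 2, 0.1, 0.2, 0, 0, 0], [75, 4, 0.1, 0.2, 0, 0, 0], [75, 6, 0.1, 0.2, 0, 0, 0], [75, 6.8, 0.1, 0.2, 0, 0, 0], [75, 6.8, 0.1, 0.2, 0, 0, 0], [120, 6.8, 0.1, 0.2, 0, 0, 0], [160, 6.8, 0.1, 0.2, 0, 0, 0], [160, 6.8, 0.1, 0.2, 0, 0, 0]]])

```text
time: 24.35
tool_pos: [425.0, -163.3, 14.6]
tcp_rot: [-36.5, 89.9, -27.0]
ft_force: [1.2, 0.4, 4.6]
finger_gap: 43.6
```

>>> servo_tool(commands=[[[160, 0, 0, 0, 0, 0, 0], [160, 0, 0, 0, 0, 0, 0]]])

```text
time: 24.55
tool_pos: [425.0, -163.3, 14.6]
tcp_rot: [-36.4, 89.9, -26.9]
ft_force: [-0.5, 0.2, 6.4]
finger_gap: 42.9
```

```bash
python3 - <<'E'
from h import *
st(); snap('wrist','w19'); s=r.sense()['tool_pos']; top('w19',s)
E
```

```text
t 24.55 pos [ 425.  -163.3   14.6] x [ 0.002 -0.001 -1.   ] jawyaw 9.49 F [-0.5  0.2  6.4] gap 42.9 j [-27.  -2. 119.   0.  63. -37.]
rect [ 426.9 -163.8] [array([60. , 29.8]), np.float64(9.8)] 4314 41.9
```

>>> servo_tool(commands=[[[160, -2, 0, 0, 0, 0, 0], [160, -6, 0, 0, 0, 0, 0], [160, -10, 0, 0, 0, 0, 0], [160, -14, 0, 0, 0, 0, 0], [160, -18, 0, 0, 0, 0, 0], [160, -21, 0, 0, 0, 0, 0], [160, -23, 0, 0, 0, 0, 0], [160, -23, 0, 0, 0, 0, 0]]])

```text
time: 25.4
tool_pos: [425.4, -163.5, 246.9]
tcp_rot: [-36.7, 89.6, -27.2]
ft_force: [0.5, -0.1, -0.9]
finger_gap: 43.4
```

```bash
python3 - <<'E'
from h import *
st(); snap('wrist','w20'); plan(586.6,148.5,240,-0.3)
E
```

```text
t 25.4 pos [ 425.4 -163.5  246.9] x [ 0.006 -0.003 -1.   ] jawyaw 9.5 F [ 0.5 -0.1 -0.9] gap 43.4 j [-27. -16. 106.   0.  90. -37.]
shift cm [ 0.44 28.06 21.12] turn [9.8 0.1 0.1] rows>= 8.0
```

View pics/w20.png

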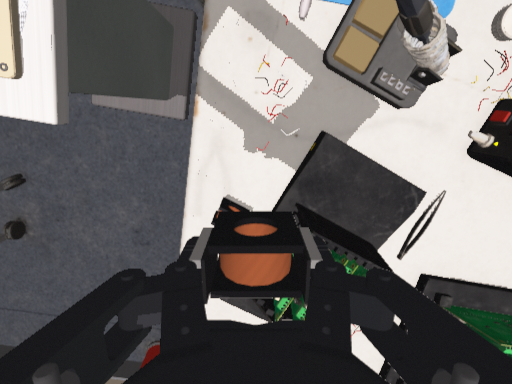

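>>> servo_tool(commands=[[[160, 0.4, 3.5, 2.6, 1, 0, 0], [160, 0.4, 7, 5.2, 2, 0, 0], [160, 0.4, 10.5, 8, 4, 0, 0], [160, 0.4, 14, 10.5, 6, 0, 0], [160, 0.4, 17.5, 13.2, 8, 0, 0], [160, 0.4, 21, 16, 9.8, 0, 0], [160, 0.4, 24.5, 18.5, 9.8, 0, 0], [160, 0.4, 28.1, 21.1, 9.8, 0, 0]]])

```text
time: 26.25
tool_pos: [585.0, 150.8, 236.2]
tcp_rot: [-168.4, 89.8, -168.7]
ft_force: [1.0, 0.2, -1.2]
finger_gap: 43.1
```

>>> servo_tool(commands=[[[160, 3, 0, 0, 0, 0, 0], [160, 6, 0, 0, 0, 0, 0], [160, 9, 0, 0, 0, 0, 0], [160, 12, 0, 0, 0, 0, 0], [160, 14, 0, 0, 0, 0, 0], [160, 14, 0, 0, 0, 0, 0], [160, 14, 0, 0, 0, 0, 0], [160, 14, 0, 0, 0, 0, 0]]])

```text
time: 27.05
tool_pos: [586.3, 149.3, 100.3]
tcp_rot: [11.7, 89.9, 11.4]
ft_force: [-0.1, -0.1, -1.5]
finger_gap: 43.1
```

```bash
python3 - <<'E'
from h import *
st(); plan(586.4,149,31,-0.3); snap('wrist','w21')
E
```

```text
t 27.05 pos [586.3 149.3 100.3] x [ 0.002  0.    -1.   ] jawyaw -0.31 F [-0.1 -0.1 -1.5] gap 43.1 j [ 9. 14. 92.  0. 74. 10.]
shift cm [ 6.93 -0.03 -0.  ] turn [-0.   0.1 -0. ] rows>= 2.0
```

View pics/w21.png

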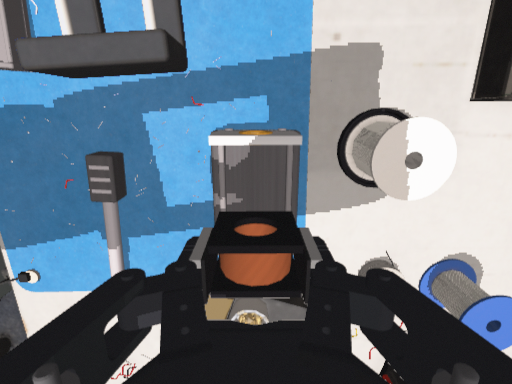

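Good alignment; lower.

>>> servo_tool(commands=[[[160, 1.5, 0, 0, 0, 0, 0], [160, 3, 0, 0, 0, 0, 0], [160, 4.5, 0, 0, 0, 0, 0], [160, 5.5, 0, 0, 0, 0, 0], [160, 6.3, 0, 0, 0, 0, 0], [160, 6.9, 0, 0, 0, 0, 0], [160, 6.9, 0, 0, 0, 0, 0], [160, 6.9, 0, 0, 0, 0, 0]]])

```text
time: 27.9
tool_pos: [585.9, 149.3, 30.7]
tcp_rot: [12.1, 90.0, 11.7]
ft_force: [-3.0, -0.5, 3.7]
finger_gap: 43.2
```

>>> servo_tool(commands=[[[120, 0, 0, 0, 0, 0, 0], [85, 0, 0, 0, 0, 0, 0], [85, 0, 0, 0, 0, 0, 0], [85, -2, 0, 0, 0, 0, 0], [85, -6, 0, 0, 0, 0, 0], [85, -11, 0, 0, 0, 0, 0], [85, -16, 0, 0, 0, 0, 0], [85, -20, 0, 0, 0, 0, 0]]])

```text
time: 28.7
tool_pos: [586.2, 149.3, 233.7]
tcp_rot: [10.6, 89.8, 10.3]
ft_force: [0.8, 0.5, -0.5]
finger_gap: 56.8
```

```bash
python3 - <<'E'
from h import *
st(); snap('wrist','w22'); plan(405.3,-243.1,240,-19.7)
W,p=cloud('w22'); m=(abs(W[...,2]-59)<4)&(abs(W[...,0]-586)<28)&(W[...,1]<180)&(W[...,1]>101); P=W[m]; print(cv2.minAreaRect(P[:,:2].astype(np.float32)),np.percentile(P[:,2],[2,50,98]))
E
```

```text
t 28.7 pos [586.2 149.3 233.7] x [ 0.003  0.001 -1.   ] jawyaw -0.31 F [ 0.8  0.5 -0.5] gap 56.8 j [ 9.  8. 84.  0. 87. 10.]
shift cm [ -0.14 -39.39 -18.17] turn [19.4  0.7 -0.3] rows>= 9.0
((586.3362426757812, 133.46224975585938), (59.43290328979492, 43.48369216918945), 89.86314392089844) [55.08743496 58.1423032  60.19560035]
```

View pics/w22.png

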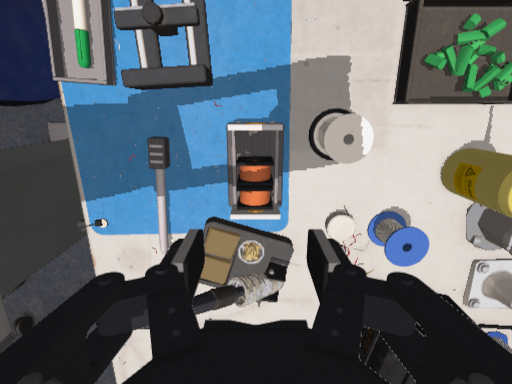

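>>> servo_tool(commands=[[[105, -1, -5, -2, 2, 0, 0], [105, -1, -9, -5, 4, 0, 0], [105, -1, -13, -8, 7, 0, 0], [105, -1, -18, -10, 10, 0, 0], [105, -1, -22, -13, 13, 0, 0], [105, -1, -26, -15, 16, 0, 0], [105, -1, -30, -17, 19, 0, 0], [105, -1, -34.5, -18, 19.4, 0, 0]]])

```text
time: 29.55
tool_pos: [402.3, -196.1, 240.3]
tcp_rot: [-10.6, 89.9, -30.4]
ft_force: [0.3, -0.8, -0.9]
finger_gap: 50.0
```

>>> servo_tool(commands=[[[105, 0, -4.6, 1.6, 0, 0, 0], [105, 2, -4.6, 1.6, 0, 0, 0], [105, 6, -4.6, 1.6, 0, 0, 0], [105, 9, -4.6, 1.6, 0, 0, 0], [105, 9, -4.6, 1.6, 0, 0, 0], [105, 9, -4.6, 1.6, 0, 0, 0], [105, 9, -4.6, 1.6, 0, 0, 0]]])

```text
time: 30.25
tool_pos: [404.5, -244.2, 152.4]
tcp_rot: [-17.0, 89.8, -36.7]
ft_force: [0.3, -0.4, -1.0]
finger_gap: 50.7
```

```bash
python3 - <<'E'
from h import *
st(); snap('wrist','w23'); plan(405.3,-243.1,80,-19.7); top('w23',(405.3,-243.1))
E
```

```text
t 30.25 pos [ 404.5 -244.2  152.4] x [ 0.003 -0.002 -1.   ] jawyaw -19.69 F [ 0.3 -0.4 -1. ] gap 50.7 j [-37. -10. 111.   0.  79. -18.]
shift cm [ 7.26  0.14 -0.01] turn [0.  0.2 0.1] rows>= 2.0
rect [ 405.2 -243.5] [array([28.2, 43.7]), np.float64(70.9)] 807 41.6
```

View pics/w23.png

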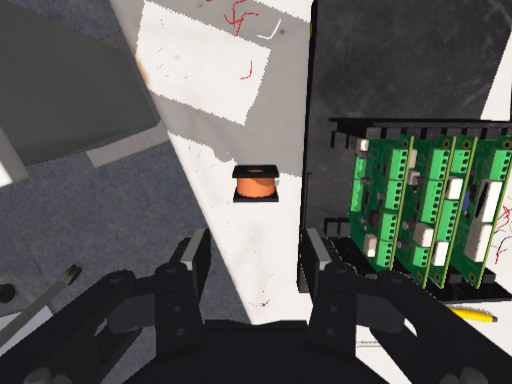

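>>> servo_tool(commands=[[[105, 3, 0.1, 0, 0, 0, 0], [105, 6, 0.1, 0, 0, 0, 0], [105, 9, 0.1, 0, 0, 0, 0], [105, 11.5, 0.1, 0, 0, 0, 0], [105, 13, 0.1, 0, 0, 0, 0], [105, 13.7, 0.1, 0, 0, 0, 0], [105, 13.7, 0.1, 0, 0, 0, 0], [105, 13.7, 0.1, 0, 0, 0, 0]]])

```text
time: 31.1
tool_pos: [404.8, -243.3, 14.7]
tcp_rot: [-16.5, 89.9, -36.2]
ft_force: [-0.0, 0.7, -0.3]
finger_gap: 50.3
```

>>> servo_tool(commands=[[[130, 0, 0, 0, 0, 0, 0], [160, 0, 0, 0, 0, 0, 0], [160, 0, 0, 0, 0, 0, 0], [160, 0, 0, 0, 0, 0, 0]]])

```text
time: 31.5
tool_pos: [405.1, -243.5, 15.1]
tcp_rot: [-16.3, 89.8, -36.0]
ft_force: [-0.4, 0.1, 6.9]
finger_gap: 43.3
```

```bash
python3 - <<'E'
from h import *
st(); snap('wrist','w24'); s=r.sense()['tool_pos']; top('w24',s)
E
```

```text
t 31.5 pos [ 405.1 -243.5   15.1] x [ 0.003 -0.002 -1.   ] jawyaw -19.7 F [-0.4  0.1  6.9] gap 43.3 j [-37.   1. 116.   0.  63. -18.]
rect [ 401.8 -243. ] [array([29.9, 62.4]), np.float64(71.3)] 4302 41.9
```

>>> servo_tool(commands=[[[160, -2, 0, 0, 0, 0, 0], [160, -6, 0, 0, 0, 0, 0], [160, -10, 0, 0, 0, 0, 0], [160, -14, 0, 0, 0, 0, 0], [160, -18, 0, 0, 0, 0, 0], [160, -21, 0, 0, 0, 0, 0], [160, -23, 0, 0, 0, 0, 0], [160, -23, 0, 0, 0, 0, 0]]])

```text
time: 32.35
tool_pos: [405.2, -243.7, 247.4]
tcp_rot: [-17.3, 89.6, -37.0]
ft_force: [0.6, 0.1, -2.7]
finger_gap: 43.1
```

```bash
python3 - <<'E'
from h import *
st(); snap('wrist','w25'); plan(586.4,181,245,-0.3)
E
```

```text
t 32.35 pos [ 405.2 -243.7  247.4] x [ 0.006 -0.004 -1.   ] jawyaw -19.7 F [ 0.6  0.1 -2.7] gap 43.1 j [-37. -13. 104.   0.  89. -18.]
shift cm [-0.06 46.07  2.83] turn [-19.4   0.2   0.1] rows>= 10.0
```

View pics/w25.png

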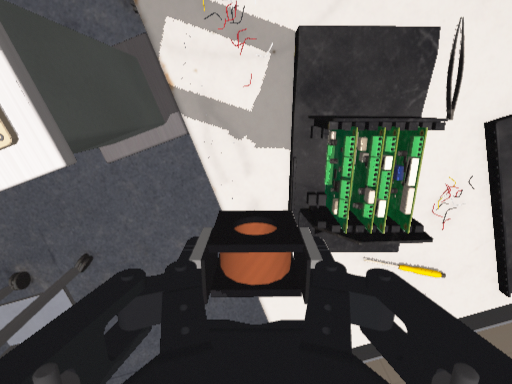

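>>> servo_tool(commands=[[[160, 0, 4, 0.3, -2, 0, 0], [160, 0, 8, 0.5, -4, 0, 0], [160, 0, 12, 0.8, -7, 0, 0], [160, 0, 16, 1, -10, 0, 0], [160, 0, 20.5, 1.3, -13, 0, 0], [160, 0, 25, 1.6, -16, 0, 0], [160, 0, 29.5, 1.8, -19, 0, 0], [160, 0, 34, 2, -19.4, 0, 0]]])

```text
time: 33.2
tool_pos: [536.5, 72.6, 240.7]
tcp_rot: [-177.0, 89.8, -177.2]
ft_force: [0.5, -0.3, -0.6]
finger_gap: 42.9
```

```bash
python3 - <<'E'
from h import *
st(); plan(586.4,181,230,-0.3)
E
```

```text
t 33.2 pos [536.5  72.6 240.7] x [-0.003 -0.    -1.   ] jawyaw -0.19 F [ 0.5 -0.3 -0.6] gap 42.9 j [ 2. -2. 94. -0. 88.  2.]
shift cm [ 1.05 10.86  4.96] turn [ 0.1 -0.2  0. ] rows>= 3.0
```

>>> servo_tool(commands=[[[160, 0, 4, 2, 0, 0, 0], [160, 0, 8, 4, 0, 0, 0], [160, 0.5, 10.8, 4.9, 0, 0, 0], [160, 4, 10.8, 4.9, 0, 0, 0], [160, 8, 10.8, 4.9, 0, 0, 0], [160, 12, 10.8, 4.9, 0, 0, 0], [160, 14, 10.8, 4.9, 0, 0, 0], [160, 14, 10.8, 4.9, 0, 0, 0]]])

```text
time: 34.0
tool_pos: [581.8, 177.5, 96.0]
tcp_rot: [-167.7, 89.3, -168.0]
ft_force: [-1.1, -1.2, -1.8]
finger_gap: 43.6
```

>>> servo_tool(commands=[[[160, 0, 0, 0, 0, 0, 0], [160, 0, 0, 0, 0, 0, 0], [160, 0, 0, 0, 0, 0, 0]]])

```text
time: 34.3
tool_pos: [588.1, 178.8, 105.3]
tcp_rot: [13.4, 89.8, 13.1]
ft_force: [1.2, 0.4, -2.2]
finger_gap: 43.5
```

```bash
python3 - <<'E'
from h import *
st(); plan(586.4,181,31,-0.3); snap('wrist','w26')
W,p=cloud('w26'); X,Y,Z=W[...,0],W[...,1],W[...,2]
m=(X>535)&(X<640)&(Y>192)&(Y<215)&(Z>52)&(Z<62); print(cv2.minAreaRect(W[m][:,:2].astype(np.float32)),m.sum())
E
```

```text
t 34.3 pos [588.1 178.8 105.3] x [ 0.003  0.001 -1.   ] jawyaw -0.31 F [ 1.2  0.4 -2.2] gap 43.5 j [12. 15. 91.  0. 75. 12.]
shift cm [ 7.43  0.22 -0.19] turn [-0.   0.2 -0. ] rows>= 2.0
((586.5682373046875, 202.4285888671875), (6.1630096435546875, 62.04610061645508), 89.69086456298828) 814
```

View pics/w26.png

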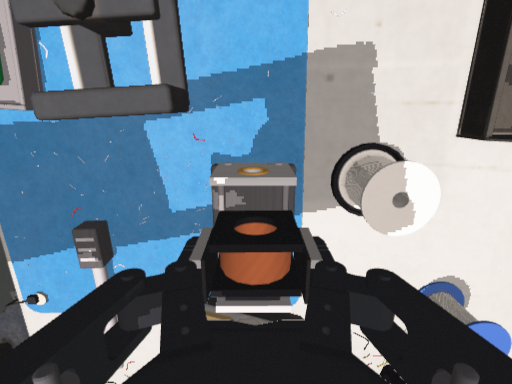

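>>> servo_tool(commands=[[[160, 1, 0.2, -0.15, 0, 0, 0], [160, 2.5, 0.2, -0.15, 0, 0, 0], [160, 4, 0.2, -0.15, 0, 0, 0], [160, 5.5, 0.2, -0.15, 0, 0, 0], [160, 6.5, 0.2, -0.15, 0, 0, 0], [160, 7.3, 0.2, -0.15, 0, 0, 0], [160, 7.3, 0.2, -0.15, 0, 0, 0], [160, 7.3, 0.2, -0.15, 0, 0, 0]]])

```text
time: 35.15
tool_pos: [584.9, 180.5, 31.0]
tcp_rot: [-169.5, 89.9, -169.8]
ft_force: [-7.9, -1.9, 10.0]
finger_gap: 42.9
```

```bash
python3 - <<'E'
from h import *
st(); snap('wrist','w27')
E
```

```text
t 35.15 pos [584.9 180.5  31. ] x [-0.001 -0.    -1.   ] jawyaw -0.3 F [-7.9 -1.9 10. ] gap 42.9 j [12. 20. 93.  0. 67. 13.]
```

View pics/w27.png

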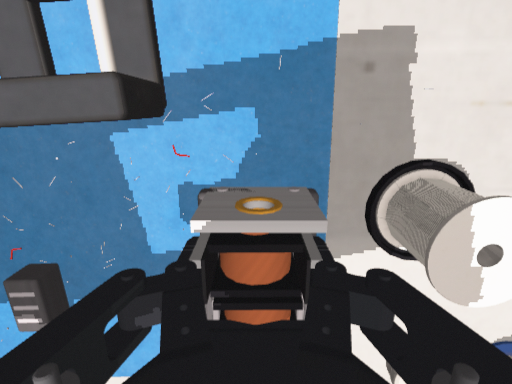

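>>> servo_tool(commands=[[[120, 0, 0, 0, 0, 0, 0], [85, 0, 0, 0, 0, 0, 0], [85, 0, 0, 0, 0, 0, 0], [85, -2, 0, 0, 0, 0, 0], [85, -6, 0, 0, 0, 0, 0], [85, -11, 0, 0, 0, 0, 0], [85, -16, 0, 0, 0, 0, 0], [85, -20, 0, 0, 0, 0, 0]]])

```text
time: 36.0
tool_pos: [585.9, 180.6, 233.6]
tcp_rot: [13.6, 89.8, 13.3]
ft_force: [1.4, 0.1, 0.2]
finger_gap: 56.9
```

>>> servo_tool(commands=[[[85, 0, 2, -5, 0, 0, 0], [85, 0, 2, -7, 0, 0, 0], [85, 0, 2, -7, 0, 0, 0], [85, 0, 2, -7, 0, 0, 0]]])

```text
time: 36.4
tool_pos: [515.4, 201.0, 230.4]
tcp_rot: [4.9, 89.9, 4.6]
ft_force: [1.4, -0.3, -0.2]
finger_gap: 57.1
```

```bash
python3 - <<'E'
from h import *
st(); snap('wrist','w28')
W,p=cloud('w28'); X,Y,Z=W[...,0],W[...,1],W[...,2]
m=(abs(Z-59)<4)&(abs(X-586)<26)&(Y<197)&(Y>101); P=W[m]; print(cv2.minAreaRect(P[:,:2].astype(np.float32)),np.percentile(P[:,2],[2,50,98]))
for y in(118.5,149.3,181): q=P[abs(P[:,1]-y)<13]; print(y,np.percentile(q[:,0],[1,99]).mean())
top('w28',(461,164),24,5,30)
A=W[(X>440)&(X<480)&(Y<140)&(Y>30)&(Z>10)&(Z<24)]; print('rod',len(A),np.polyfit(A[:,1],A[:,0],1), A.min(0))
E
```

```text
t 36.4 pos [515.4 201.  230.4] x [ 0.001  0.    -1.   ] jawyaw -0.27 F [ 1.4 -0.3 -0.2] gap 57.1 j [16.  0. 93. -0. 87. 16.]
((586.033935546875, 149.43783569335938), (44.76164627075195, 90.55220794677734), 0.4542178213596344) [55.1007042  58.11836575 60.23774227]
118.5 585.9775015096625
149.3 586.2297635592116
181 585.2623429986476
rect [439.6 142.8] [array([17.7, 16.3]), np.float64(89.2)] 165 22.5
rod 260 [2.70121023e-02 4.41551364e+02] [440.00580129  30.71245016  10.37623522]
```

View pics/w28.png

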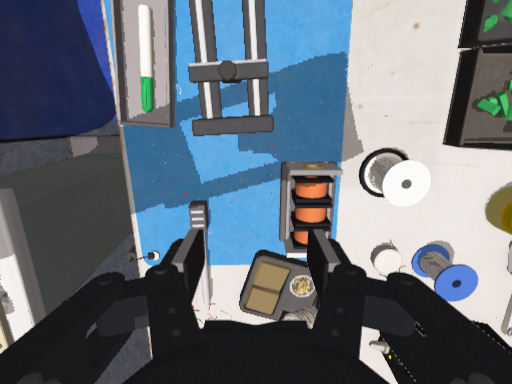

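>>> servo_tool(commands=[[[85, 1, -1, -4, 0, 0, 0], [85, 2, -1, -7.5, 0, 0, 0], [85, 2, -1, -7.5, 0, 0, 0], [85, 2, -1, -7.5, 0, 0, 0], [85, 2, -1, -7.5, 0, 0, 0]]])

```text
time: 36.95
tool_pos: [441.9, 191.3, 211.1]
tcp_rot: [13.4, 89.9, 13.1]
ft_force: [0.1, 0.5, 0.6]
finger_gap: 57.5
```

```bash
python3 - <<'E'
from h import *
st(); snap('wrist','w29')
W,p=cloud('w29'); X,Y,Z=W[...,0],W[...,1],W[...,2]
P=W[(X>400)&(X<480)&(Y>60)&(Y<200)&(Z>17)&(Z<32)]; print('handle',cv2.minAreaRect(P[:,:2].astype(np.float32)),np.median(P[:,2]),len(P))
A=W[(X>400)&(X<480)&(Y>-40)&(Y<200)&(Z>9)&(Z<32)]; print(cv2.minAreaRect(A[:,:2].astype(np.float32)),A.min(0),A.max(0))
B=A[(A[:,2]<19)]
print('rod',len(B),np.polyfit(B[:,1],B[:,0],1))
E
```

```text
t 36.95 pos [441.9 191.3 211.1] x [ 0.002  0.    -1.   ] jawyaw -0.34 F [0.1 0.5 0.6] gap 57.5 j [ 17. -11. 105.  -0.  85.  18.]
handle ((437.59930419921875, 106.05506896972656), (21.862316131591797, 91.23527526855469), 1.9286210536956787) 22.496002990263804 620
((438.68829345703125, 67.811279296875), (21.881628036499023, 167.72955322265625), 1.7030423879623413) [426.18034052 -16.11235665   9.06048012] [448.1968058  151.80948885  25.02577241]
rod 684 [-2.36020059e-02  4.40113060e+02]
```

View pics/w29.png

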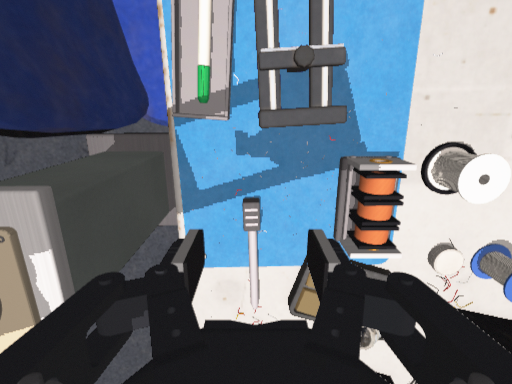

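```bash
python3 - <<'E'
from h import *
plan(436.8,131.8,60,1.7)
E
```

```text
shift cm [15.11 -5.96 -0.51] turn [-2.   0.1 -0. ] rows>= 4.0
```

>>> servo_tool(commands=[[[120, 3, -3, -0.3, -2, 0, 0], [120, 7, -6, -0.5, -2, 0, 0], [120, 11, -6, -0.5, -2, 0, 0], [120, 14, -6, -0.5, -2, 0, 0], [120, 15.1, -6, -0.5, -2, 0, 0], [120, 15.1, -6, -0.5, -2, 0, 0], [120, 15.1, -6, -0.5, -2, 0, 0], [120, 15.1, -6, -0.5, -2, 0, 0]]])

```text
time: 37.8
tool_pos: [436.9, 131.8, 61.4]
tcp_rot: [9.1, 89.8, 10.9]
ft_force: [0.4, 0.3, 0.5]
finger_gap: 45.3
```

```bash
python3 - <<'E'
from h import *
st(); snap('wrist','w30')
W,p=cloud('w30'); X,Y,Z=W[...,0],W[...,1],W[...,2]
P=W[(X>415)&(X<460)&(Y>105)&(Y<160)&(Z>19)&(Z<30)]; print('handle',cv2.minAreaRect(P[:,:2].astype(np.float32)),np.median(P[:,2]),len(P))
plan(436.8,131.8,5,1.7)
E
```

```text
t 37.8 pos [436.9 131.8  61.4] x [ 0.004  0.001 -1.   ] jawyaw 1.71 F [0.4 0.3 0.5] gap 45.3 j [ 10.  -6. 118.   0.  68.   9.]
handle ((436.51641845703125, 131.35678100585938), (21.82309913635254, 40.07502365112305), 0.8698393702507019) 22.83020045842666 1670
shift cm [ 5.63 -0.   -0.02] turn [ 0.   0.2 -0. ] rows>= 2.0
```

View pics/w30.png

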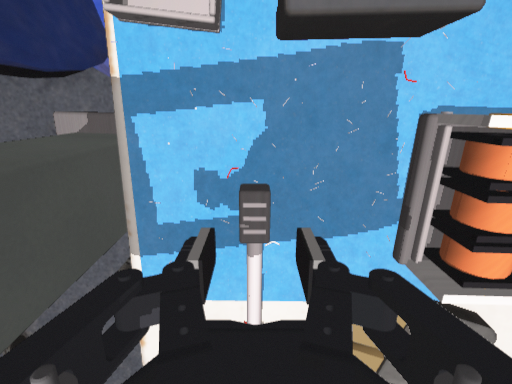

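>>> servo_tool(commands=[[[120, 2, 0, 0, 0, 0, 0], [120, 4, 0, 0, 0, 0, 0], [120, 5.2, 0, 0, 0, 0, 0], [120, 5.5, 0, 0, 0, 0, 0], [120, 5.5, 0, 0, 0, 0, 0], [170, 5.5, 0, 0, 0, 0, 0], [230, 5.5, 0, 0, 0, 0, 0], [230, 5.5, 0, 0, 0, 0, 0]]], force=80)

```text
time: 38.65
tool_pos: [436.1, 131.6, 5.6]
tcp_rot: [10.0, 89.9, 11.7]
ft_force: [-2.1, -0.5, 6.4]
finger_gap: 20.4
```

>>> servo_tool(commands=[[[230, 0, 0, 0, 0, 0, 0], [230, 0, 0, 0, 0, 0, 0], [230, 0, 0, 0, 0, 0, 0]]])

```text
time: 38.95
tool_pos: [436.1, 131.6, 5.6]
tcp_rot: [10.6, 89.9, 12.3]
ft_force: [-0.9, -0.4, 5.6]
finger_gap: 20.1
```

```bash
python3 - <<'E'
from h import *
st()
E
```

```text
t 38.95 pos [436.1 131.6   5.6] x [ 0.002  0.    -1.   ] jawyaw 1.69 F [-0.9 -0.4  5.6] gap 20.1 j [ 10.  -1. 119.   0.  62.   9.]
```

>>> servo_tool(commands=[[[230, -1, 0, 0, 0, 0, 0], [230, -3, 0, 0, 0, 0, 0], [230, -5, 0, 0, 0, 0, 0], [230, -8, 0, 0, 0, 0, 0], [230, -11, 0, 0, 0, 0, 0], [230, -11, 0, 0, 0, 0, 0], [230, -11, 0, 0, 0, 0, 0], [230, -11, 0, 0, 0, 0, 0]]])

```text
time: 39.75
tool_pos: [434.0, 131.1, 113.1]
tcp_rot: [-172.0, 89.9, -170.3]
ft_force: [-0.8, -0.5, -2.4]
finger_gap: 19.8
```

```bash
python3 - <<'E'
from h import *
st(); plan(586.6,372,115,-0.3); snap('wrist','w31'); snap('side','s31')
E
```

```text
t 39.75 pos [434.  131.1 113.1] x [-0.002 -0.    -1.   ] jawyaw 1.69 F [-0.8 -0.5 -2.4] gap 19.8 j [ 10. -11. 116.   0.  75.   9.]
shift cm [-0.22 23.63 15.96] turn [ 2.  -0.1  0. ] rows>= 6.0
```

View pics/w31.png

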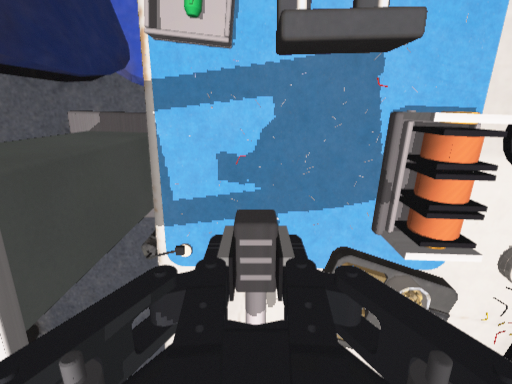

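View pics/s31.png

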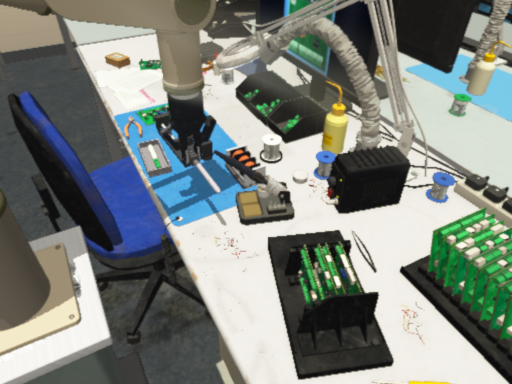

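>>> servo_tool(commands=[[[230, 0, 3, 0, 0, 0, 0], [230, 0, 7, 0, 0, 0, 0], [230, 0, 11, 1, 0, 0, 0], [230, 0, 15, 4, 1, 0, 0], [230, 0, 19, 8, 2, 0, 0], [230, 0, 22, 12, 2, 0, 0], [230, 0, 23.6, 15, 2, 0, 0], [230, 0, 23.6, 15.9, 2, 0, 0]]])

```text
time: 40.65
tool_pos: [588.0, 373.7, 110.5]
tcp_rot: [-157.2, 89.8, -157.4]
ft_force: [-0.2, -0.8, -2.2]
finger_gap: 20.0
```

>>> servo_tool(commands=[[[230, 0, 0, 0, 0, 0, 0], [230, 2, 0, 0, 0, 0, 0], [230, 4, 0, 0, 0, 0, 0], [230, 4, 0, 0, 0, 0, 0], [230, 4, 0, 0, 0, 0, 0], [230, 4, 0, 0, 0, 0, 0]]])

```text
time: 41.25
tool_pos: [587.3, 372.0, 75.9]
tcp_rot: [29.4, 89.9, 29.1]
ft_force: [0.7, -1.1, -1.2]
finger_gap: 20.5
```

```bash
python3 - <<'E'
from h import *
st(); plan(586.6,372,30.6,-0.3); snap('wrist','w32'); snap('side','s32');snap('scene','c32')
for f in('s32','c32'): cv2.imwrite('pics/'+f+'z.png',cv2.resize(cv2.imread('pics/'+f+'.png')[80:230,120:320],None,fx=4,fy=4,interpolation=cv2.INTER_CUBIC))
E
```

```text
t 41.25 pos [587.3 372.   75.9] x [ 0.002  0.001 -1.   ] jawyaw -0.32 F [ 0.7 -1.1 -1.2] gap 20.5 j [28. 28. 77.  0. 75. 28.]
shift cm [ 4.53 -0.   -0.07] turn [-0.   0.1 -0.1] rows>= 1.0
```

View pics/w32.png

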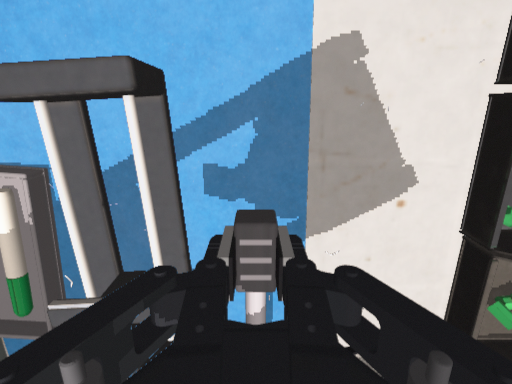

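View pics/s32z.png

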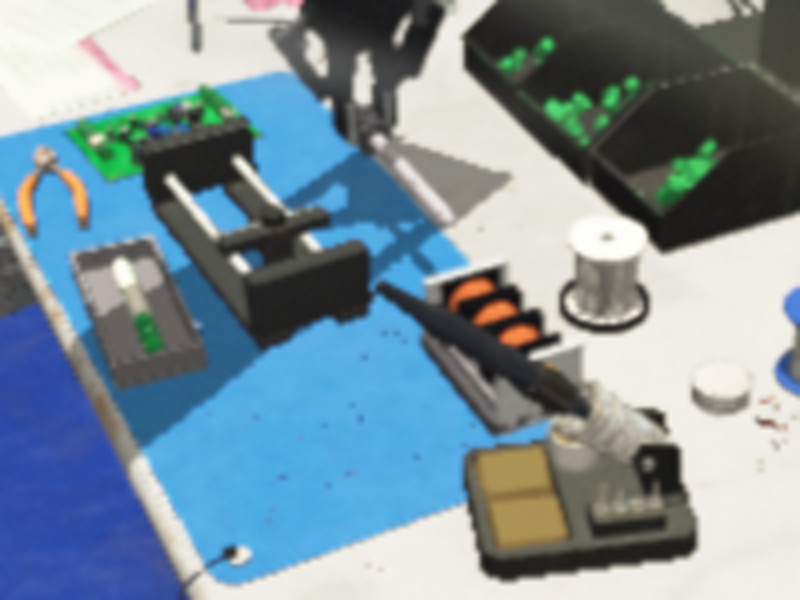

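View pics/c32z.png

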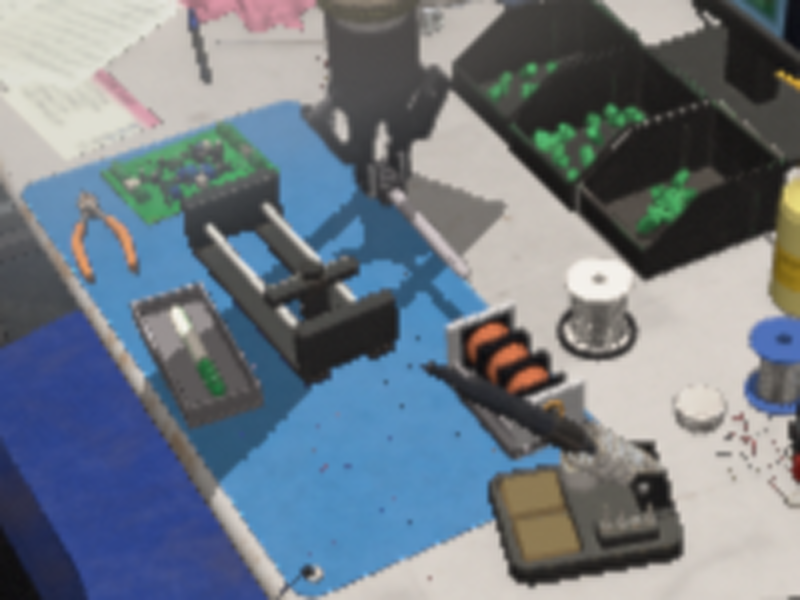

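```bash
cat >> h.py <<'E'
def rod(fn,zc,y0,y1):
    W,p=cloud(fn); X,Y,Z=W[...,0],W[...,1],W[...,2]
    A=W[(abs(X-587)<25)&(Y>y0)&(Y<y1)&(abs(Z-zc)<16)]
    px=np.polyfit(A[:,1]-200,A[:,0],1);pz=np.polyfit(A[:,1]-200,A[:,2],1)
    print(fn,'n',len(A),'ymin',A[:,1].min().round(1),'x slope,at200',px.round(3),'z slope,at200',pz.round(3))
    L=W[(X>540)&(X<635)&(Y>194)&(Y<212)&(Z>51)&(Z<63)]
    if len(L)>5: print('   Lplate x',np.percentile(L[:,0],[1,99]).round(1),'y',np.percentile(L[:,1],[1,99]).round(1),'ztop',np.percentile(L[:,2],95).round(1),len(L))
E
python3 - <<'E'
from h import *
for f in('s32','c32'): rod(f,83,222,345)
E
```

```text
s32 n 112 ymin 222.2 x slope,at200 [ -0.    587.279] z slope,at200 [7.000e-03 8.732e+01]
   Lplate x [557.8 618.7] y [195.6 204.8] ztop 59.8 48
c32 n 95 ymin 224.0 x slope,at200 [9.00000e-03 5.86661e+02] z slope,at200 [8.0000e-03 8.7903e+01]
   Lplate x [558.1 620.5] y [194.3 206.3] ztop 61.2 39
```

>>> servo_tool(commands=[[[230, 1, 0, -0.05, 0, 0, 0], [230, 2.5, 0, -0.05, 0, 0, 0], [230, 3.7, 0, -0.05, 0, 0, 0], [230, 4.5, 0, -0.05, 0, 0, 0], [230, 4.5, 0, -0.05, 0, 0, 0], [230, 4.5, 0, -0.05, 0, 0, 0], [230, 4.5, 0, -0.05, 0, 0, 0]]])

```text
time: 42.1
tool_pos: [587.0, 372.2, 29.9]
tcp_rot: [29.2, 89.9, 28.9]
ft_force: [1.4, -0.0, -1.8]
finger_gap: 20.1
```

```bash
python3 - <<'E'
from h import *
st(); snap('side','s33');snap('scene','c33')
for f in('s33','c33'): rod(f,38,227,345)
plan(586.6,360,31,-0.3)
E
```

```text
t 42.1 pos [587.  372.2  29.9] x [ 0.001  0.001 -1.   ] jawyaw -0.3 F [ 1.4 -0.  -1.8] gap 20.1 j [28. 31. 78.  0. 71. 28.]
s33 n 103 ymin 228.8 x slope,at200 [1.00000e-03 5.86775e+02] z slope,at200 [2.0000e-03 4.1632e+01]
   Lplate x [557.9 619.2] y [194.5 204.5] ztop 60.5 51
c33 n 90 ymin 228.3 x slope,at200 [9.00000e-03 5.86352e+02] z slope,at200 [4.0000e-03 4.2157e+01]
   Lplate x [558.1 620.4] y [194.3 204. ] ztop 62.6 36
shift cm [-0.08 -1.23 -0.04] turn [-0.   0.1 -0. ] rows>= 1.0
```

>>> servo_tool(commands=[[[230, -0.1, -0.5, -0.04, 0, 0, 0], [230, -0.1, -1, -0.04, 0, 0, 0], [230, -0.1, -1.5, -0.04, 0, 0, 0], [230, -0.1, -2, -0.04, 0, 0, 0], [230, -0.1, -2.5, -0.04, 0, 0, 0], [230, -0.1, -3, -0.04, 0, 0, 0], [230, -0.1, -3, -0.04, 0, 0, 0], [230, -0.1, -3, -0.04, 0, 0, 0]]])

```text
time: 43.0
tool_pos: [585.9, 341.8, 30.2]
tcp_rot: [86.7, 90.0, 86.4]
ft_force: [-0.7, -1.4, -2.1]
finger_gap: 20.3
```

```bash
python3 - <<'E'
from h import *
st()
snap('side','s34');snap('scene','c34');snap('wrist','w34')
for f in('s34','c34'): rod(f,38,212,315)
for f in('s34','c34'): cv2.imwrite('pics/'+f+'z.png',cv2.resize(cv2.imread('pics/'+f+'.png')[80:230,120:320],None,fx=4,fy=4,interpolation=cv2.INTER_CUBIC))
E
```

```text
t 43.0 pos [585.9 341.8  30.2] x [ 0.  0. -1.] jawyaw -0.32 F [-0.7 -1.4 -2.1] gap 20.3 j [26. 29. 81.  0. 70. 26.]
s34 n 82 ymin 225.1 x slope,at200 [9.00000e-03 5.85575e+02] z slope,at200 [-8.0000e-03  4.2445e+01]
   Lplate x [557.6 618.9] y [195.6 205.6] ztop 59.7 49
c34 n 71 ymin 217.3 x slope,at200 [1.90000e-02 5.84751e+02] z slope,at200 [2.0000e-03 4.2505e+01]
   Lplate x [557.2 618.9] y [194.4 203.7] ztop 61.2 38
```

View pics/s34z.png

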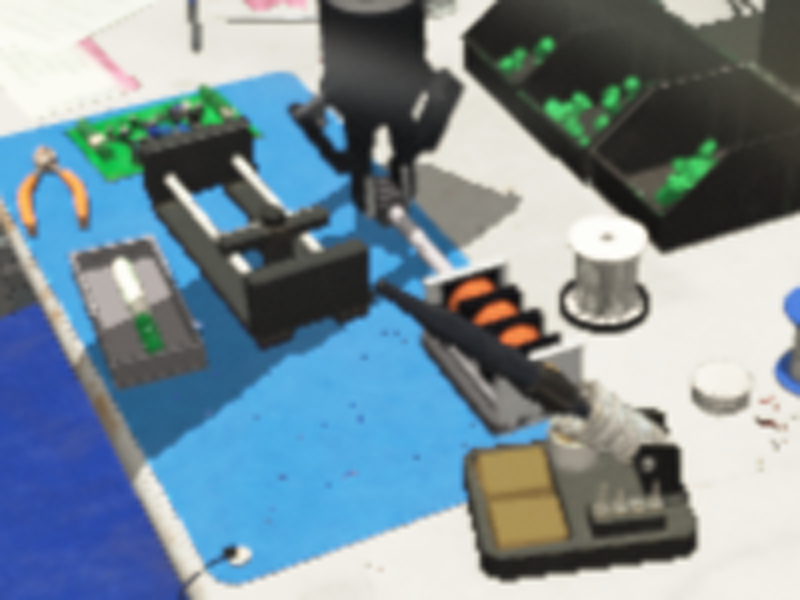

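View pics/w34.png

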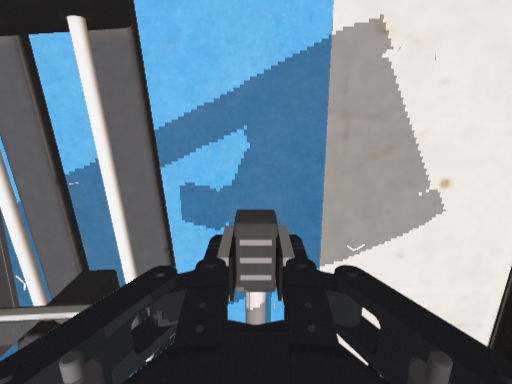

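>>> servo_tool(commands=[[[230, -0.05, -0.6, 0.06, 0, 0, 0], [230, -0.05, -1.2, 0.06, 0, 0, 0], [230, -0.05, -1.8, 0.06, 0, 0, 0], [230, -0.05, -2.4, 0.06, 0, 0, 0], [230, -0.05, -3, 0.06, 0, 0, 0], [230, -0.05, -3, 0.06, 0, 0, 0]]])

```text
time: 43.75
tool_pos: [586.4, 310.8, 30.7]
tcp_rot: [-128.9, 90.0, -129.3]
ft_force: [0.3, 0.2, -2.3]
finger_gap: 19.8
```

```bash
python3 - <<'E'
from h import *
st(); plan(586.6,270,30.8,-0.3)
E
```

```text
t 43.75 pos [586.4 310.8  30.7] x [-0. -0. -1.] jawyaw -0.36 F [ 0.3  0.2 -2.3] gap 19.8 j [24. 27. 84. -0. 69. 24.]
shift cm [-0.01 -4.08  0.05] turn [-0.1 -0.   0. ] rows>= 1.0
```

>>> servo_tool(commands=[[[230, 0, -0.7, 0, 0, 0, 0], [230, 0, -1.4, 0, 0, 0, 0], [230, 0, -2.1, 0, 0, 0, 0], [230, 0, -2.8, 0, 0, 0, 0], [230, 0, -3.5, 0, 0, 0, 0], [230, 0, -4, 0, 0, 0, 0], [230, 0, -4, 0, 0, 0, 0], [230, 0, -4, 0, 0, 0, 0]]])

```text
time: 44.55
tool_pos: [586.1, 271.9, 30.8]
tcp_rot: [75.4, 90.0, 75.1]
ft_force: [0.6, 0.2, -1.8]
finger_gap: 20.2
```

```bash
python3 - <<'E'
from h import *
st(); plan(586.6,240,30.8,-0.3)
snap('wrist','w35'); snap('side','s35'); rod('s35',38,212,240)
cv2.imwrite('pics/s35z.png',cv2.resize(cv2.imread('pics/s35.png')[80:230,120:320],None,fx=4,fy=4,interpolation=cv2.INTER_CUBIC))
E
```

```text
t 44.55 pos [586.1 271.9  30.8] x [ 0.  0. -1.] jawyaw -0.32 F [ 0.6  0.2 -1.8] gap 20.2 j [20. 24. 87.  0. 69. 21.]
shift cm [-0.01 -3.19  0.06] turn [-0.  0. -0.] rows>= 1.0
s35 n 14 ymin 224.6 x slope,at200 [4.30000e-02 5.85418e+02] z slope,at200 [-0.186 49.249]
   Lplate x [557.8 619.4] y [195.4 204.9] ztop 60.5 50
```

View pics/s35z.png

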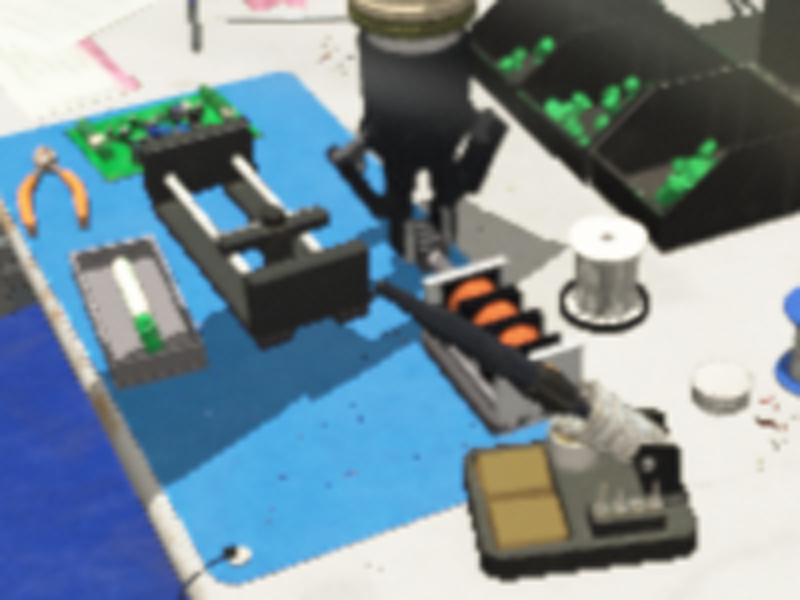

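>>> servo_tool(commands=[[[230, 0, -0.5, 0.05, 0, 0, 0], [230, 0, -1, 0.05, 0, 0, 0], [230, 0, -1.5, 0.05, 0, 0, 0], [230, 0, -2, 0.05, 0, 0, 0], [230, 0, -2.5, 0.05, 0, 0, 0], [230, 0, -3, 0.05, 0, 0, 0], [230, 0, -3.2, 0.05, 0, 0, 0], [230, 0, -3.2, 0.05, 0, 0, 0]]])

```text
time: 45.45
tool_pos: [586.5, 239.5, 30.7]
tcp_rot: [30.6, 90.0, 30.3]
ft_force: [-0.5, 0.9, -2.2]
finger_gap: 20.6
```

```bash
python3 - <<'E'
from h import *
st(); plan(586.6,225.5,30.8,-0.3)
E
```

```text
t 45.45 pos [586.5 239.5  30.7] x [ 0.  0. -1.] jawyaw -0.33 F [-0.5  0.9 -2.2] gap 20.6 j [18. 22. 89.  0. 68. 18.]
shift cm [-0.01 -1.4   0.02] turn [-0.  0. -0.] rows>= 1.0
```

>>> servo_tool(commands=[[[230, 0, -0.4, 0, 0, 0, 0], [230, 0, -0.8, 0, 0, 0, 0], [230, 0, -1.1, 0, 0, 0, 0], [230, 0, -1.3, 0, 0, 0, 0], [230, 0, -1.4, 0, 0, 0, 0], [230, 0, -1.4, 0, 0, 0, 0]]])

```text
time: 46.05
tool_pos: [586.3, 225.9, 30.7]
tcp_rot: [99.1, 90.0, 98.8]
ft_force: [-0.3, 0.0, -2.7]
finger_gap: 20.2
```

>>> servo_tool(commands=[[[230, 0, -0.1, 0, 0, 0, 0], [230, 0, -0.1, 0, 0, 0, 0]]])

```text
time: 46.25
tool_pos: [586.3, 225.8, 30.7]
tcp_rot: [80.0, 89.9, 79.7]
ft_force: [0.3, 4.6, -2.3]
finger_gap: 20.4
```

```bash
python3 - <<'E'
from h import *
st(); snap('wrist','w36');snap('side','s36')
cv2.imwrite('pics/s36z.png',cv2.resize(cv2.imread('pics/s36.png')[80:230,120:320],None,fx=4,fy=4,interpolation=cv2.INTER_CUBIC))
E
```

```text
t 46.25 pos [586.3 225.8  30.7] x [ 0.     0.001 -1.   ] jawyaw -0.29 F [ 0.3  4.6 -2.3] gap 20.4 j [16. 22. 90.  0. 68. 17.]
```

View pics/s36z.png

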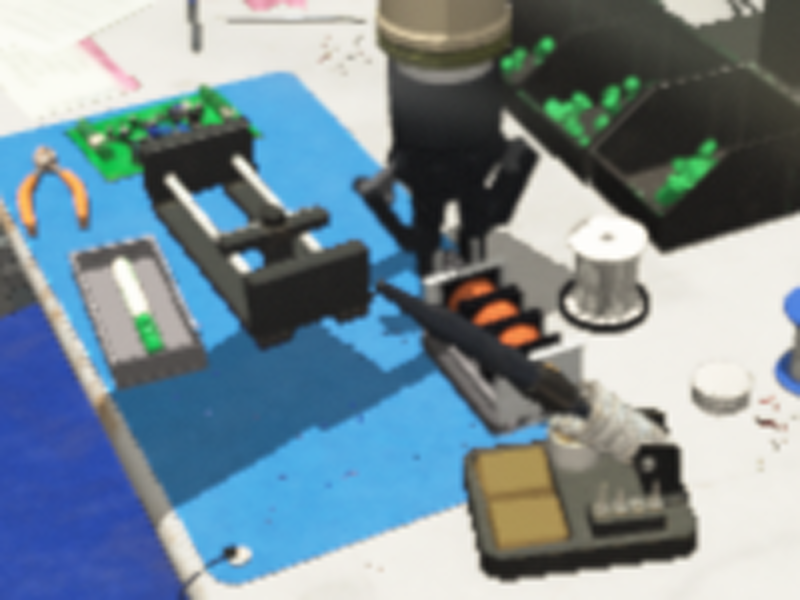

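View pics/w36.png

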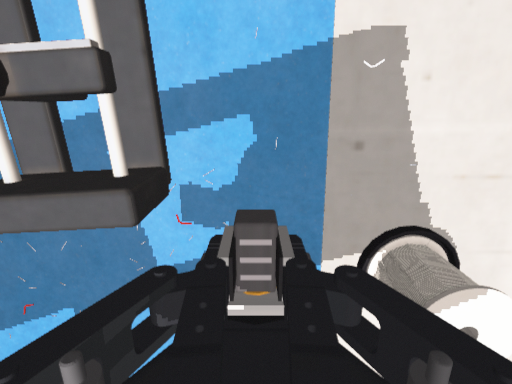

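>>> servo_tool(commands=[[[230, 0, -0.15, 0, 0, 0, 0], [230, 0.1, -0.15, 0, 0, 0, 0], [230, 0.2, -0.15, 0, 0, 0, 0], [230, 0.2, -0.15, 0, 0, 0, 0], [230, 0.2, -0.15, 0, 0, 0, 0]]])

```text
time: 46.85
tool_pos: [586.7, 225.7, 29.9]
tcp_rot: [64.7, 89.8, 64.5]
ft_force: [-2.4, 9.9, 3.3]
finger_gap: 20.2
```

```bash
python3 - <<'E'
from h import *
st()
E
```

```text
t 46.85 pos [586.7 225.7  29.9] x [ 0.001  0.003 -1.   ] jawyaw -0.26 F [-2.4  9.9  3.3] gap 20.2 j [16. 22. 90.  0. 68. 16.]
```

>>> servo_tool(commands=[[[190, 0, 0, 0, 0, 0, 0], [150, 0, 0, 0, 0, 0, 0], [120, 0, 0, 0, 0, 0, 0], [120, 0, 0, 0, 0, 0, 0], [120, -2, 0, 0, 0, 0, 0], [120, -6, 0, 0, 0, 0, 0], [120, -10, 0, 0, 0, 0, 0], [120, -15, 0, 0, 0, 0, 0]]])

```text
time: 47.65
tool_pos: [585.1, 222.5, 178.3]
tcp_rot: [-158.0, 89.8, -158.4]
ft_force: [1.3, -0.2, 0.0]
finger_gap: 45.3
```

>>> servo_tool(commands=[[[120, -4, 3, -3, 0, 0, 0], [120, -7, 5, -3, 0, 0, 0], [120, -7, 5, -3, 0, 0, 0], [120, -7, 5, -3, 0, 0, 0], [120, -7, 5, -3, 0, 0, 0]]])

```text
time: 48.15
tool_pos: [556.2, 272.7, 247.0]
tcp_rot: [-148.2, 89.9, -148.6]
ft_force: [-0.8, 0.6, -0.4]
finger_gap: 45.0
```

```bash
python3 - <<'E'
from h import *
st(); snap('wrist','w37');snap('side','s37');snap('scene','c37')
W,p=cloud('w37'); X,Y,Z=W[...,0],W[...,1],W[...,2]
P=W[(abs(X-586)<16)&(Y>207)&(Y<260)&(Z>38)&(Z<56)]; print('handle',cv2.minAreaRect(P[:,:2].astype(np.float32)),np.polyfit(P[:,1],P[:,2],1),np.median(P[:,2]),P[:,1].min(),P[:,1].max())
P=W[(abs(X-586)<14)&(Y>60)&(Y<91)&(Z>25)&(Z<50)]; print('nose',len(P),P.min(0) if len(P) else '',P.max(0) if len(P) else '')
P=W[(abs(Z-59)<4)&(abs(X-586)<26)&(Y<197)&(Y>101)]; print(cv2.minAreaRect(P[:,:2].astype(np.float32)),np.percentile(P[:,2],[2,50,98]))
cv2.imwrite('pics/w37b.png',cv2.resize(cv2.imread('pics/w37.png'),None,fx=1.55,fy=1.55,interpolation=cv2.INTER_CUBIC))
E
```

```text
t 48.15 pos [556.2 272.7 247. ] x [-0.002 -0.001 -1.   ] jawyaw -0.33 F [-0.8  0.6 -0.4] gap 45.0 j [21. 10. 81. -0. 89. 22.]
handle ((587.2716674804688, 226.7718505859375), (21.524578094482422, 39.662681579589844), 0.4269723892211914) [-5.58162648e-02  5.72412561e+01] 44.677603247765745 207.00062982406203 246.5717586808405
nose 4 [584.2365229   77.74697466  39.87315473] [588.50636587  79.59275391  42.28811328]
((586.38330078125, 149.474609375), (43.94633865356445, 90.83946990966797), 0.08921195566654205) [55.08103453 57.97075177 59.98373223]
```

View pics/w37b.png

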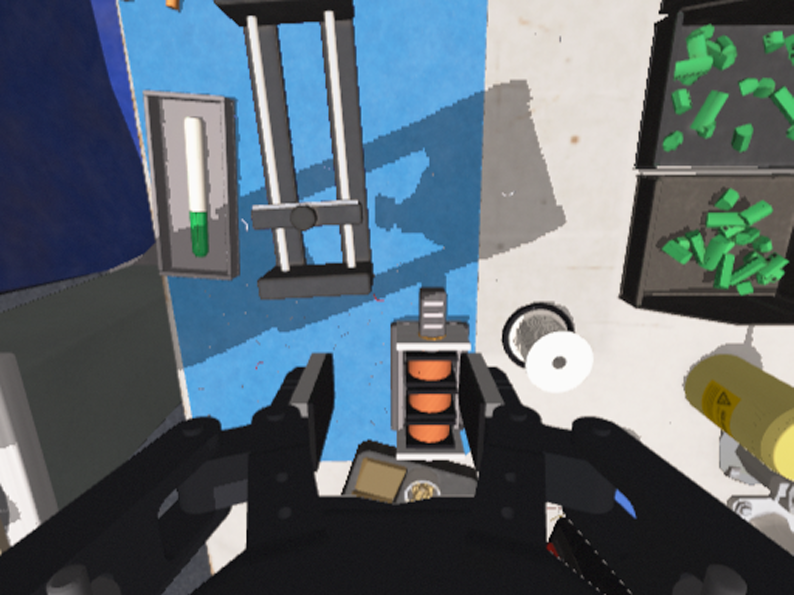

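View pics/s37.png

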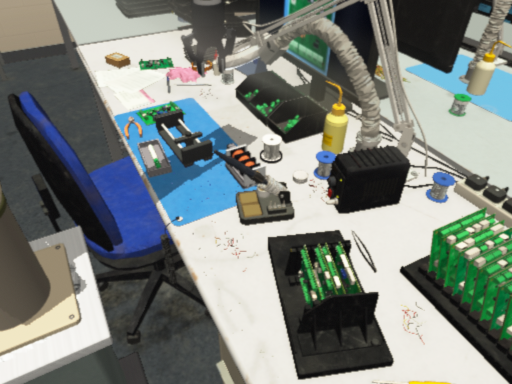

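```bash
python3 - <<'E'
from h import *
W,p=cloud('w37'); X,Y,Z=W[...,0],W[...,1],W[...,2]
for x0,x1 in((556,572),(600,617)):
    P=W[(X>x0)&(X<x1)&(Y>190)&(Y<215)&(Z>53)&(Z<62)]; print('plate',np.percentile(P[:,1],[1,99]),np.median(P[:,2]),len(P))
for z0 in (38,41,44): 
    P=W[(abs(X-586)<9)&(Y>203)&(Y<215)&(Z>z0)&(Z<z0+3)]; print(z0,len(P),P[:,1].min() if len(P) else '')
W,p=cloud('w32') if 0 else cloud('c37'); X,Y,Z=W[...,0],W[...,1],W[...,2]
P=W[(abs(X-587)<14)&(Y>60)&(Y<94)&(Z>22)&(Z<52)]; print('nose c37',len(P),P.min(0) if len(P) else '',P.max(0) if len(P) else '')
plan(586.5,285,120,-0.3)
E
```

```text
plate [190.47535382 205.7857048 ] 56.766589998743115 90
plate [191.53652146 205.54028318] 56.800388561945 91
38 0 
41 2 205.07725467568014
44 81 205.954302822778
nose c37 17 [582.29853222  81.27738327  33.00452818] [600.53135362  91.92758691  51.81560568]
shift cm [12.66  1.28  3.07] turn [-0.1 -0.2  0.1] rows>= 3.0
```

```bash
python3 - <<'E'
from h import *
for f in('scene0','c37','side0','s37'):
    W,p=cloud(f);P=W[(abs(W[...,0]-707)<30)&(abs(W[...,1]-56)<30)&(W[...,2]>13)&(W[...,2]<25)];print(f,np.median(P,0).round(1))
    P=W[(abs(W[...,0]-691)<32)&(abs(W[...,1]-188)<32)&(W[...,2]>50)&(W[...,2]<70)];print('   solder',np.median(P,0).round(1) if len(P) else None)
print(r.hand_in())
E
```

```text
scene0 [708.1  54.5  19.2]
   solder None
c37 [707.7  55.5  19.9]
   solder [693.5 183.5  61.6]
side0 [707.1  55.1  18.6]
   solder None
s37 [707.1  55.   18.9]
   solder [692.1 183.1  61.5]
the job is handed in; nothing more can be done
None
```

The job is done and handed in at about 48 s of the 200 s. The pen lies in the tray and the solder reel stands upright in the dish. All three copper wire reels sit flat and side by side between the plates. The axle runs from the left through both plates with its handle against the left plate, and I let go of it. The axle had been knocked about 3 cm aside during the reel work. I measured it again before picking it up.

**Last checks:**
- **Reels:** the tops are level at plate height, and the bores are within about 1 mm of the hole line.
- **Axle:** I felt about 10 N of contact when it reached home. The handle starts within about 1 mm of the plate's outer face, and the nose sticks out past the far plate where it should.
- **Solder reel:** its top is about 61 mm up, which fits standing upright on the dish floor.
- **Tin:** unmoved, to within about 1 mm.
- **Robot:** clear of everything.

**Disagreements:**
- **Handle tilt:** after release the heavy handle droops about 3° in the hole clearance. That is a little more than the 2° I expected, so the shoulder gap may be a few tenths of a millimetre.
- **Cameras:** the scene and side cameras disagree with the wrist camera by 1–2 mm, about what the calibration allows. The scene camera's reading of the nose was rough (about 81 mm in y, against 78 mm from the wrist camera).

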